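# Heft three closed compound tins and hand up the fullest

### The arm

A 7-joint arm with a two-finger parallel gripper is mounted at the origin on a cart in front of the work surface, level with it; the furniture and walls round the work are solid. World frame = base frame: x ahead of the robot, y to its left, z up, the work surface at z = 0. Lengths are in m, angles in rad, forces in N, time in s.
With the tool pointing down it reaches from about 0.35 to 0.9 m from the base axis. Payload 8.1 kg.
Tool frame: the origin (TCP) lies midway between the tips of the shut fingers; the grasp point (between the pads) lies 19 mm behind it; z points along the fingers, y is the direction in which the jaws open and shut (so a half turn about z gives the same grasp; the last joint's range is limited). The gripper opens to 92 mm and grips with 3 to 60 N. Pads are 19 mm wide; open, the fingers measure 130 mm over their backs; the gripper's body (75 mm by 190 mm) begins 47 mm behind the grasp point.
Start: joints at [-1.238, 0.434, 0.025, 1.573, -0.012, 1.134, -0.075], TCP at [0.264, 0.567, 0.227] pointing down, gripper open.
Joint ranges: [-2.62, 2.62], [-0.44, 2.09], [-1.27, 1.32], [0.08, 2.57], [-1.32, 4.46], [0.12, 2], [-2.74, 2.74]. Speed limits (rad/s): [2.22, 2.22, 3.01, 3.01, 3.14, 3.14, 3.14].

### API

Orientations are given as a rotation vector (axis times angle).
In Python, from cell import arm gives the robot as it stands. The module is installed in compiled form; this text tells all that it offers.
- The arm moves only by the tool jog_arm, never from a script. Its argument "increments" is a list of rows, each an object with "slide": the shift along the tool's x, y, z in mm, a list of three; "roll": the turn about the tool's z in rad; "gripper": the opening, from 0 (shut) to 1 (fully open). In form: [{"slide": [x, y, z], "roll": roll, "gripper": gripper}, ...]. A call has exactly 10 rows; each row is the pose to reach, as a shift and turn from the pose commanded when the call began, along the tool's axes at that moment; what a row does not reach only later rows make up. A row lasts 1/12 s, in which the tool goes at most 41.7 mm and 7.16 degrees, less where a joint would pass 70% of its speed; a pose out of reach is approached as far as the arm can. A call with a gripper value outside its range is refused whole. The fingers move at their own pace and stop on an object; "newtons" is the grip in N (left out, the last holds). Time passes only in rows, so rows that repeat a pose let the fingers close, or fill a call up. It gives the time, the measured TCP pose, the force and the opening at its end, in the units of the state.
- arm.observe(): the state, without advancing time (a new reading comes with each control period).
- arm.get_image(name): name is "scene" or "side" or "wrist"; returns a dict with "frame" (400x640x3 uint8, blue, green, red), "depth" (400x640 float32, m along the optical axis (not along the pixel's ray), 0 where there is no reading), "intrinsics" (3x3 intrinsics, pixels), "dist_coeffs" ([k1, k2, p1, p2, k3] as OpenCV has them; the pictures are not rectified), "R" (3x3) and "t" (3): a world point X has camera coordinates R X + t; the wrist camera has in their place "hand_eye" (4x4, takes a point from camera to tool coordinates, whose origin is the TCP and whose axes are the flange's). Camera axes: x right, y down, z forward; pixel columns grow to the right and rows downward; lengths in m; the calibration is good to about 2 mm. A picture is of the moment at which its call begins: read the wrist's pose just before it.
- arm.sign_off(): hands the job in, once; it reports no verdict.
The state is a dict: "clock": time; "joints": joint angles; "dq": joint speeds; "joint_efforts": joint torques, N m; "position": TCP position; "ee_rot": TCP orientation; "force": force on the tool from outside, world axes, zero at the start; "ft_torque": the same for the moment, N m; "width": opening from 0.0 (shut) to 1.0 (fully open).
Only numpy, scipy, OpenCV 4.12 (cv2) and the standard library are available. Lean on these libraries where they do the work, as an engineer would, in place of code of your own. Each camera call takes 0.05 s, during which the arm holds its last target.

### The job

The three identical closed tins of polishing compound must not be opened, so find the fullest by its weight: working along the rack from left to right, draw each tin straight out from under the retaining plate by its cap, lift it clear of the rack, pause to feel its weight, and slide it fully home again before you take the next (the last may stay in hand if it is the heaviest). Finish with the heaviest tin held up in the gripper, upright and still, its underside at least 10 cm above the bench so that I can take it from you, and the two lighter tins fully home in their own bays; finish while holding it, do not put it down. Keep the tins upright and do not disturb the lens rings and the loupe on the bench.

Things in the scene. Friction and masses are not known exactly. Their poses are not given: they have to be found in the camera images.
- tin_rack: plywood rack fixed on the bench, 145 mm deep (x), 258 wide (y), origin at the centre of its underside, open front at its -x side, facing the robot. Three bays at y = +82 (left), 0 and -82 mm (right), 70 mm wide, floor 12 mm above the bench. In a tin standing fully home the cap centre is at x = +31 to +37 mm (back wall), 70 mm above the bench.
- rack_middle_bay (a point): floor of the middle bay, on the axis of a tin standing home there. One tin is at least 0.15 kg heavier than either of the others; which one changes from start to start and shows only by its weight. What is inside is one solid cake that can shift by 2 mm.
- plate_edge (a point): in the mouth of the middle slot, level with the top front edge of the rack's aluminium retaining plate (rack x = +15 mm, 57 mm above the bench; 3 mm thick). It covers the bays from here back. Above each bay it has a slot 42 mm wide, open to the front, for the cap; it overhangs the tins' shoulders by 9 mm a side with 4 mm to spare above them, so a tin under it cannot be lifted.
- ledge_edge (a point): middle of the front edge of the rack's floor (rack x = -72 mm, 12 mm above the bench). The open ledge from here to the plate is flat: a tin is free of the plate when its axis is at rack x = -15 mm or less, and still stands wholly on the ledge down to x = -42 mm.
- cap_left (a point): centre of the black ribbed cap (33 mm across, 28 high) of the closed screw-top tin that starts in the left bay, on the tin's axis, z up. The tin is plain tinplate, upright, 72 mm high; this point is 58 mm above its underside, 14 below its top and 20 above the flat shoulder of its body (60 mm across, 38 high). The three tins look identical.
- cap_middle (a point): centre of the black ribbed cap (33 mm across, 28 high) of the closed screw-top tin that starts in the middle bay, on the tin's axis, z up. The tin is plain tinplate, upright, 72 mm high; this point is 58 mm above its underside, 14 below its top and 20 above the flat shoulder of its body (60 mm across, 38 high). Tins are 0.15 to 0.5 kg each.
- cap_right (a point): centre of the black ribbed cap (33 mm across, 28 high) of the closed screw-top tin that starts in the right bay, on the tin's axis, z up. The tin is plain tinplate, upright, 72 mm high; this point is 58 mm above its underside, 14 below its top and 20 above the flat shoulder of its body (60 mm across, 38 high). The cap stays screwed on.
- lens_ring_dark: bystander: loose dark trial-lens ring with a small tab, 58x50x8 mm, lying on the bench in front of the rack; origin at the centre of its underside
- lens_ring_white: bystander: loose white trial-lens ring with a small tab, 50x42x8 mm, lying on the bench in front of the rack; origin at the centre of its underside
- loupe_stand: bystander: loose black loupe standing on its wide end, 39 mm across, 40 mm high, to the right of the rack near the vice; origin at the centre of its underside

How it is judged:
On the way, in this order (a step that is already met when the one before it is completed fails the run):
1. the left tin has been drawn out and lifted clear of the rack (by 8 mm or more), held in the fingers, with the other two home in their bays (height (world z) of cap_left above 0.078 m and contact force between the fingers and tin_left above 1 N and contact force between tin_left and tin_rack below 0.05 N and x of each of cap_middle, cap_right in the frame of tin_rack above 0.025 m and y of cap_middle in the frame of tin_rack between -0.02 and 0.02 m and z of each of cap_middle, cap_right in the frame of tin_rack below 0.076 m and angle between each of cap_middle, cap_right's own z axis and vertical below 0.1 rad and y of cap_right in the frame of tin_rack between -0.102 and -0.062 m), for 0.3 s.
2. the middle tin has been drawn out and lifted clear of the rack (by 8 mm or more), held in the fingers, with the other two home in their bays (height (world z) of cap_middle above 0.078 m and contact force between the fingers and tin_middle above 1 N and contact force between tin_middle and tin_rack below 0.05 N and x of each of cap_left, cap_right in the frame of tin_rack above 0.025 m and y of cap_left in the frame of tin_rack between 0.062 and 0.102 m and z of each of cap_left, cap_right in the frame of tin_rack below 0.076 m and angle between each of cap_left, cap_right's own z axis and vertical below 0.1 rad and y of cap_right in the frame of tin_rack between -0.102 and -0.062 m), for 0.3 s.
3. the right tin has been drawn out and lifted clear of the rack (by 8 mm or more), held in the fingers, with the other two home in their bays (height (world z) of cap_right above 0.078 m and contact force between the fingers and tin_right above 1 N and contact force between tin_right and tin_rack below 0.05 N and x of each of cap_left, cap_middle in the frame of tin_rack above 0.025 m and y of cap_left in the frame of tin_rack between 0.062 and 0.102 m and z of each of cap_left, cap_middle in the frame of tin_rack below 0.076 m and angle between each of cap_left, cap_middle's own z axis and vertical below 0.1 rad and y of cap_middle in the frame of tin_rack between -0.02 and 0.02 m), for 0.3 s.
At the end, for the whole second after the job is handed in: The heaviest tin is held in the fingers, underside 97 mm or more above the bench, upright within 20 degrees, still, touching no rack or other tin; the two lighter tins stand upright and untouched in their own bays, within 10 mm of the back stop; lens rings and loupe within 30 mm of their start (((height (world z) of cap_left above 0.155 m and contact force between the fingers and tin_left above 1 N and contact force between tin_left and tin_rack below 0.05 N and angle between cap_left's own z axis and vertical below 0.35 rad and linear speed of tin_left below 0.03 m/s and x of each of cap_middle, cap_right in the frame of tin_rack above 0.025 m and y of cap_middle in the frame of tin_rack between -0.02 and 0.02 m and z of each of cap_middle, cap_right in the frame of tin_rack below 0.076 m and angle between each of cap_middle, cap_right's own z axis and vertical below 0.1 rad and contact force between tin_middle and tin_rack between 0.8 and 3.1 N and contact force between the fingers and tin_middle below 0.1 N and contact force between tin_left and tin_middle below 0.05 N and y of cap_right in the frame of tin_rack between -0.102 and -0.062 m and contact force between tin_right and tin_rack between 0.8 and 3.1 N and contact force between the fingers and tin_right below 0.1 N and contact force between tin_left and tin_right below 0.05 N) or (height (world z) of cap_middle above 0.155 m and contact force between the fingers and tin_middle above 1 N and contact force between tin_middle and tin_rack below 0.05 N and angle between cap_middle's own z axis and vertical below 0.35 rad and linear speed of tin_middle below 0.03 m/s and x of each of cap_left, cap_right in the frame of tin_rack above 0.025 m and y of cap_left in the frame of tin_rack between 0.062 and 0.102 m and z of each of cap_left, cap_right in the frame of tin_rack below 0.076 m and angle between each of cap_left, cap_right's own z axis and vertical below 0.1 rad and contact force between tin_left and tin_rack between 0.8 and 3.1 N and contact force between the fingers and tin_left below 0.1 N and contact force between tin_middle and tin_left below 0.05 N and y of cap_right in the frame of tin_rack between -0.102 and -0.062 m and contact force between tin_right and tin_rack between 0.8 and 3.1 N and contact force between the fingers and tin_right below 0.1 N and contact force between tin_middle and tin_right below 0.05 N) or (height (world z) of cap_right above 0.155 m and contact force between the fingers and tin_right above 1 N and contact force between tin_right and tin_rack below 0.05 N and angle between cap_right's own z axis and vertical below 0.35 rad and linear speed of tin_right below 0.03 m/s and x of each of cap_left, cap_middle in the frame of tin_rack above 0.025 m and y of cap_left in the frame of tin_rack between 0.062 and 0.102 m and z of each of cap_left, cap_middle in the frame of tin_rack below 0.076 m and angle between each of cap_left, cap_middle's own z axis and vertical below 0.1 rad and contact force between tin_left and tin_rack between 0.8 and 3.1 N and contact force between the fingers and tin_left below 0.1 N and contact force between tin_right and tin_left below 0.05 N and y of cap_middle in the frame of tin_rack between -0.02 and 0.02 m and contact force between tin_middle and tin_rack between 0.8 and 3.1 N and contact force between the fingers and tin_middle below 0.1 N and contact force between tin_right and tin_middle below 0.05 N)) and distance of each of lens_ring_dark, lens_ring_white, loupe_stand from where it was at the start of the episode below 0.03 m); the arm keeps its last pose, push and grip.
It fails at once if a tin is tipped by more than about 35 degrees (angle between any of cap_left, cap_middle, cap_right's own z axis and vertical above 0.6 rad).
It fails at once if a lens ring or the loupe is moved by more than 30 mm (distance of any of lens_ring_dark, lens_ring_white, loupe_stand from where it was at the start of the episode above 0.03 m).
It also fails if it takes over 69 s, if anything falls off the work surface, if the arm or the gripper's body presses on something with over 40 N, if the wrist force passes 120 N, or if a joint passes its speed limit or range.

## Working session

There is one attempt and no reset: what is moved stays moved. The work goes in short steps, Python scripts to look and compute and a tool call to move; the robot and the scene stay as the last step left them, time stands still between calls to the robot, and variables do not carry over. Pictures are saved under pics/ and viewed, and the job is handed in when it is done.

Besides the shell and the picture viewer there is one more tool, called after ">>>" in YAML: its name, and indented under it one key for each argument. jog_arm: Moves the arm, as the interface text tells. Its arguments: {"type":"object","properties":{"increments":{"type":"array"},"newtons":{"type":"number"}},"required":["increments"]}

```bash
mkdir -p pics; cat > h.py <<'E'
import numpy as np, cv2
from cell import arm
def snap(n,f):
    s=arm.observe(); d=arm.get_image(n); cv2.imwrite('pics/'+f,d['frame']); np.savez('pics/'+f[:-4]+'.npz',**{k:np.array(v) for k,v in d.items()},pos=s['position'],rot=s['ee_rot']); return s,d
E
python3 - <<'E'
from h import *
print(arm.observe())
for n in ['scene','side']:
    s,d=snap(n,n+'0.png'); print(n,d['intrinsics'],d['dist_coeffs'],d['R'],d['t'])
s,d=snap('wrist','wrist0.png');print(d['hand_eye'],d['intrinsics'])
E
```

```text
{'clock': 0.0, 'joints': array([-1.23756866,  0.43518978,  0.02497924,  1.57410359, -0.01159   ,
        1.13397133, -0.07510576]), 'dq': array([-1.64042506e-03, -6.43357442e-05,  9.22262721e-04,  1.64215465e-03,
       -2.29648670e-04, -2.91737578e-03,  6.18631804e-04]), 'joint_efforts': array([-3.78285665e-05, -6.67839932e+01,  9.84989852e-01, -3.14459181e+01,
       -6.05586707e-02,  4.22188395e-02,  1.46982552e-04]), 'position': array([0.26369546, 0.56609119, 0.22596315]), 'ee_rot': array([-6.79269855e-01, -3.06709111e+00,  2.38172096e-03]), 'force': array([ 0.03877563,  0.0108041 , -0.41187715]), 'ft_torque': array([-0.00153613, -0.02817835, -0.03800712]), 'width': 0.9958108034059382}
scene [[384.83130398   0.         321.73974641]
 [  0.         384.83130398 192.74072451]
 [  0.           0.           1.        ]] [-0.08160039  0.          0.          0.          0.        ] [[ 0.85703809 -0.51477618  0.02216302]
 [-0.2910123  -0.51909911 -0.80364666]
 [ 0.42520296  0.68230609 -0.59469391]] [-0.48844461  0.17272914  0.71572536]
side [[446.46901002   0.         322.16504333]
 [  0.         446.46901002 196.71410136]
 [  0.           0.           1.        ]] [-0.12551727  0.          0.          0.          0.        ] [[-0.99993974 -0.00840806  0.00705849]
 [-0.01048938  0.5420607  -0.84027387]
 [ 0.00323894 -0.84029727 -0.54211623]] [0.55182801 0.11771149 0.95597167]
[[ 3.50136200e-05 -9.52649313e-01 -3.04071186e-01  8.31871920e-02]
 [ 9.99999376e-01 -3.06071562e-04  1.07406580e-03  6.03591234e-04]
 [-1.11627559e-03 -3.04071034e-01  9.52648708e-01 -1.57969193e-01]
 [ 0.00000000e+00  0.00000000e+00  0.00000000e+00  1.00000000e+00]] [[302.18317442   0.         313.20522304]
 [  0.         302.18317442 204.85777261]
 [  0.           0.           1.        ]]
```

View pics/scene0.png

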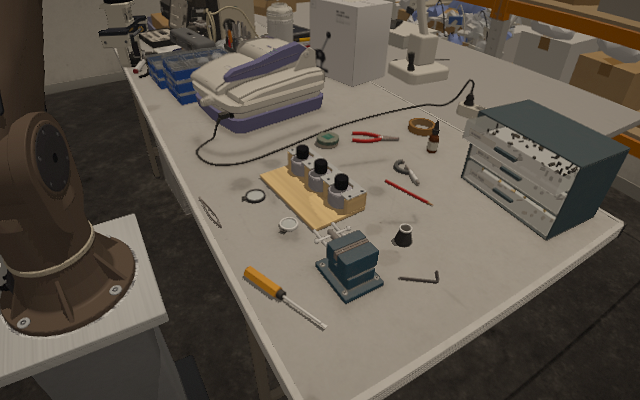

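View pics/side0.png

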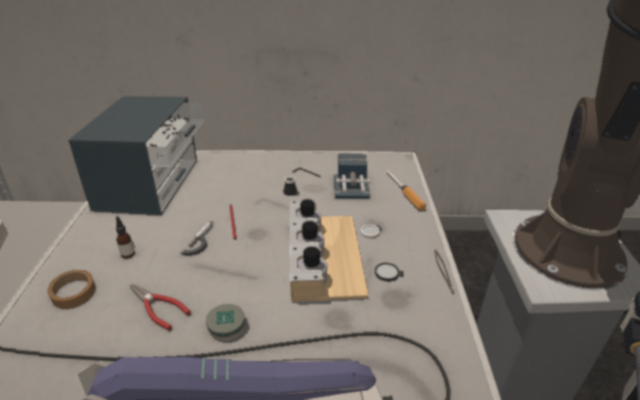

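View pics/wrist0.png

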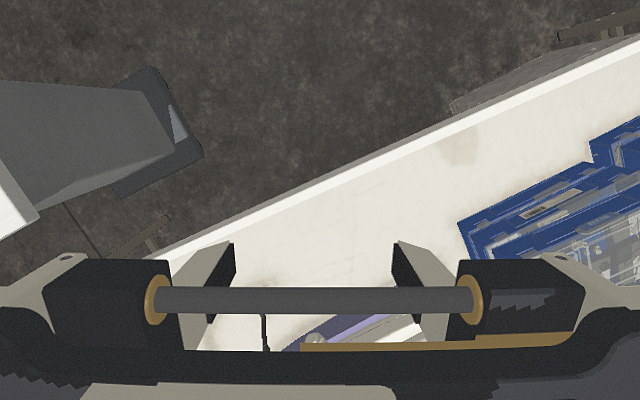

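The scene view shows the caps near (302,152), (321,167) and (342,183). The side view has them near (312,257), (310,231) and (307,207). Next I use depth to get the caps and the rack.

```bash
cat >> h.py <<'E'
def world(d):
    K=d['intrinsics'];h,w=d['depth'].shape
    u,v=np.meshgrid(np.arange(w),np.arange(h))
    p=cv2.undistortPoints(np.stack([u,v],-1).reshape(-1,1,2).astype(np.float64),K,d['dist_coeffs']).reshape(h,w,2)
    z=d['depth'];c=np.dstack([p[...,0]*z,p[...,1]*z,z])
    return (c-d['t'])@d['R']
E
python3 - <<'E'
from h import *
for n in ['scene','side']:
    d=dict(np.load(f'pics/{n}0.npz')); W=world(d); f=d['frame'].astype(int)
    x0,x1,y0,y1=(240,380,130,250) if n=='scene' else (270,380,185,310)
    print(n)
    roi=np.zeros(f.shape[:2],bool); roi[y0:y1,x0:x1]=1
    m=roi&(f.max(2)<70)&(W[...,2]>.05)&(W[...,2]<.1)
    nl,l,st,c=cv2.connectedComponentsWithStats(m.astype(np.uint8))
    for i in range(1,nl):
        if st[i,4]>30:
            P=W[l==i]; zt=np.percentile(P[:,2],90); T=P[P[:,2]>zt-.006]
            print('cap',st[i],c[i],'top z',zt,'mid',(T.min(0)+T.max(0))/2,T.mean(0))
    # yellow wood floor
    hsv=cv2.cvtColor(d['frame'],cv2.COLOR_BGR2HSV)
    m=roi&(hsv[...,1]>70)&(abs(W[...,2]-.012)<.006)
    P=W[m]; print(len(P),P[:,2].mean()); r=cv2.minAreaRect((P[:,:2]*1000).astype(np.float32)); print(r,cv2.boxPoints(r))
    m=roi&(hsv[...,1]<60)&(f.max(2)>90)&(abs(W[...,2]-.057)<.006)
    P=W[m]; r=cv2.minAreaRect((P[:,:2]*1000).astype(np.float32)); print('plate',P[:,2].mean(),r,cv2.boxPoints(r))
    cr=d['frame'][y0:y1,x0:x1]; cv2.imwrite(f'pics/{n}0c.png',cv2.resize(cr,None,fx=5,fy=5)[:600])
E
```

```text
scene
cap [296 145  13  15 164] [302.12195122 152.        ] top z 0.08577239128698409 mid [0.57221562 0.10288583 0.0833667 ] [0.57006536 0.10166545 0.08451739]
cap [314 159  14  16 183] [320.27322404 166.37704918] top z 0.08572498731909846 mid [0.57705132 0.02199004 0.08337722] [0.57611209 0.01994976 0.0843921 ]
cap [333 174  16  17 208] [340.79326923 182.        ] top z 0.08571035632870293 mid [ 0.58405663 -0.05764893  0.08353471] [ 0.58312769 -0.05963952  0.08442301]
2624 0.01286945730140022
((672.6170654296875, 64.19392395019531), (465.90289306640625, 284.02459716796875), 18.309711456298828) [[ 406.84576    125.833984 ]
 [ 496.07306   -143.8111   ]
 [ 938.38837      2.5538635]
 [ 849.1611     272.19894  ]]
plate 0.05744535961519038 ((568.3258056640625, -36.27830505371094), (394.7183837890625, 150.36019897460938), 71.35258483886719) [[ 433.98804 -199.2386 ]
 [ 576.45496 -247.31529]
 [ 702.6636   126.68199]
 [ 560.19666  174.75868]]
side
cap [300 200  15  17 199] [307.14070352 208.04522613] top z 0.08462255002860926 mid [ 0.58519619 -0.05053813  0.08271159] [ 0.5849566  -0.04846058  0.08355625]
cap [302 222  16  18 243] [309.63786008 230.51851852] top z 0.0849287744444858 mid [0.5763593  0.03000505 0.08288759] [0.57692339 0.03142021 0.08346565]
cap [303 247  18  21 295] [311.64067797 257.1220339 ] top z 0.08483766706600715 mid [0.57024461 0.11128043 0.08267204] [0.57096526 0.11290335 0.08349636]
3051 0.011880513671463554
((543.5338134765625, 25.08867645263672), (140.78395080566406, 261.0606384277344), 3.278470277786255) [[ 465.79214   151.37973 ]
 [ 480.72195  -109.253654]
 [ 621.2755   -101.20238 ]
 [ 606.3457    159.431   ]]
plate 0.05664101332916993 ((573.1045532226562, -22.146087646484375), (366.03631591796875, 146.2754364013672), 72.13272094726562) [[ 447.34192 -173.89763]
 [ 586.5625  -218.77686]
 [ 698.8672   129.60545]
 [ 559.6466   174.48468]]
```

```bash
python3 - <<'E'
from h import *
for n in ['scene','side']:
    d=dict(np.load(f'pics/{n}0.npz')); W=world(d)
    L={'scene':[(256,197),(288,225),(404,235),(360,195),(262,177),(330,230)],'side':[(387,271),(371,230),(290,187),(365,295),(352,217),(325,297)]}[n]
    for u,v in L: print(n,(u,v),W[v,u].round(4))
E
```

```text
scene (256, 197) [0.4213 0.0633 0.0086]
scene (288, 225) [ 0.4436 -0.064   0.0061]
scene (404, 235) [ 0.6288 -0.2363  0.0295]
scene (360, 195) [ 0.6102 -0.1     0.0522]
scene (262, 177) [0.4665 0.1287 0.0136]
scene (330, 230) [ 0.479  -0.18    0.0665]
side (387, 271) [0.4213 0.0762 0.0067]
side (371, 230) [ 0.4421 -0.0615  0.0054]
side (290, 187) [ 0.6351 -0.2154  0.0224]
side (365, 295) [0.4708 0.1486 0.0121]
side (352, 217) [ 0.4833 -0.1038  0.0109]
side (325, 297) [0.5454 0.1538 0.0113]
```

View pics/scene0c.png

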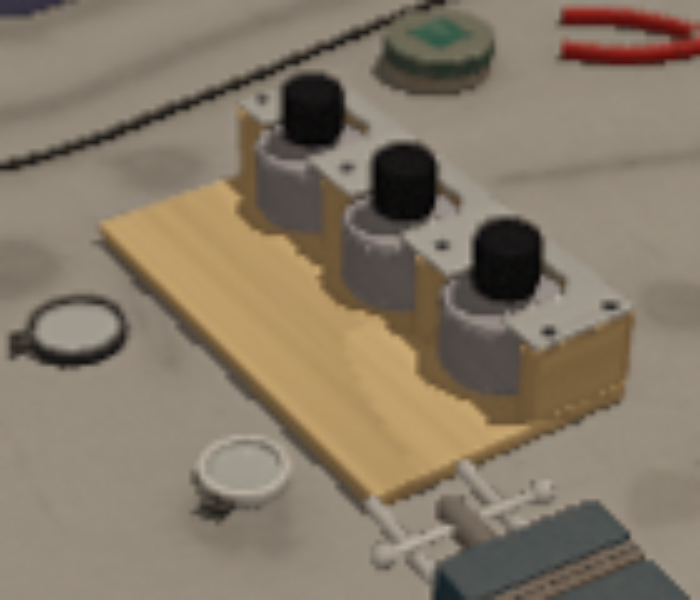

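```bash
cat >> h.py <<'E'
from scipy.spatial.transform import Rotation as Ro
def go(p,yaw):
    """slide mm, roll to reach TCP p with tool y along world dir (-sin yaw,cos yaw)"""
    s=arm.observe();R=Ro.from_rotvec(s['ee_rot']).as_matrix()
    sl=R.T@(np.array(p)-s['position'])*1000
    cur=np.arctan2(-R[0,1],R[1,1])
    print('t',round(s['clock'],2),'pos',s['position'].round(4),'yaw',round(cur,4),'tilt',R[2].round(4),'F',s['force'].round(2),'w',round(s['width'],3),'| slide',sl.round(1),'roll',round(-(yaw-cur),4))
E
python3 - <<'E'
from h import *
go([.53,.03,.22],.085)
for n in ['scene','side']:
    d=dict(np.load(f'pics/{n}0.npz')); W=world(d); V=W[(d['depth']>0)]
    for (a,b,c,e) in [(.15,.4,.35,.75),(.3,.6,.1,.35),(.3,.7,.2,.6)]:
        m=(V[:,0]>a)&(V[:,0]<b)&(V[:,1]>c)&(V[:,1]<e)&(V[:,2]>.01)&(V[:,2]<.5); print(n,(a,b,c,e),m.sum(),V[m].max(0) if m.any() else '')
        for y in np.arange(c,e,.05):
            q=m&(V[:,1]>=y)&(V[:,1]<y+.05)
            if q.any(): print(round(y,2),V[q][:,2].max().round(3),V[q][:,0].min().round(3))
E
```

```text
t 0.15 pos [0.2637 0.5662 0.2262] yaw -0.4359 tilt [-1.0e-04 -1.2e-03 -1.0e+00] F [-0.04  0.82 -0.11] w 1.001 | slide [-467.8 -373.6    6.7] roll -0.5209
scene (0.15, 0.4, 0.35, 0.75) 2054 [0.39999721 0.74996543 0.40149111]
0.35 0.01 0.372
0.45 0.337 0.192
0.5 0.401 0.194
0.55 0.401 0.219
0.6 0.337 0.274
0.7 0.135 0.396
scene (0.3, 0.6, 0.1, 0.35) 594 [0.59947707 0.25760745 0.0869521 ]
0.1 0.087 0.301
0.15 0.06 0.529
0.2 0.011 0.407
0.25 0.01 0.386
scene (0.3, 0.7, 0.2, 0.6) 6277 [0.69998142 0.59975869 0.39177859]
0.2 0.028 0.407
0.25 0.011 0.386
0.35 0.144 0.372
0.4 0.221 0.411
0.45 0.231 0.423
0.5 0.209 0.448
0.55 0.392 0.3
side (0.15, 0.4, 0.35, 0.75) 1300 [0.35960555 0.56383131 0.33614222]
0.35 0.01 0.36
0.45 0.336 0.254
0.5 0.317 0.244
0.55 0.308 0.289
side (0.3, 0.6, 0.1, 0.35) 2055 [0.5999469  0.33424727 0.08652379]
0.1 0.087 0.467
0.15 0.059 0.488
0.2 0.01 0.478
0.25 0.011 0.367
0.3 0.011 0.357
side (0.3, 0.7, 0.2, 0.6) 8418 [0.69999831 0.49089526 0.23077224]
0.2 0.026 0.478
0.25 0.011 0.367
0.3 0.011 0.357
0.35 0.138 0.36
0.4 0.217 0.456
0.45 0.231 0.496
```

>>> jog_arm:
  increments:
    - {"slide": [-5,-10,-35],"roll": 0,"gripper": 1}
    - {"slide": [-20,-35,-60],"roll": 0,"gripper": 1}
    - {"slide": [-40,-65,-60],"roll": -0.1,"gripper": 1}
    - {"slide": [-62,-98,-60],"roll": -0.2,"gripper": 1}
    - {"slide": [-84,-131,-60],"roll": -0.3,"gripper": 1}
    - {"slide": [-106,-164,-60],"roll": -0.4,"gripper": 1}
    - {"slide": [-128,-197,-60],"roll": -0.5,"gripper": 1}
    - {"slide": [-148,-226,-60],"roll": -0.52,"gripper": 1}
    - {"slide": [-180,-240,-60],"roll": -0.52,"gripper": 1}
    - {"slide": [-218,-255,-60],"roll": -0.52,"gripper": 1}
  newtons: 40

```text
clock: 0.98
position: [0.353, 0.2422, 0.287]
ee_rot: [0.136, -3.139, -0.002]
force: [0.8, 0.7, -0.4]
width: 0.999
```

```bash
python3 -c "
from h import *
go([.53,.03,.20],.085)"
```

```text
t 0.98 pos [0.353  0.2422 0.287 ] yaw 0.0866 tilt [-0.      0.0011 -1.    ] F [ 0.8   0.68 -0.39] w 0.999 | slide [-158.  -226.8   86.8] roll 0.0016
```

>>> jog_arm:
  increments:
    - {"slide": [-20,-28,10],"roll": 0,"gripper": 1}
    - {"slide": [-40,-57,20],"roll": 0,"gripper": 1}
    - {"slide": [-60,-86,30],"roll": 0,"gripper": 1}
    - {"slide": [-80,-115,40],"roll": 0,"gripper": 1}
    - {"slide": [-100,-144,50],"roll": 0,"gripper": 1}
    - {"slide": [-120,-172,60],"roll": 0,"gripper": 1}
    - {"slide": [-140,-200,70],"roll": 0,"gripper": 1}
    - {"slide": [-158,-227,80],"roll": 0,"gripper": 1}
    - {"slide": [-158,-227,87],"roll": 0,"gripper": 1}
    - {"slide": [-158,-227,87],"roll": 0,"gripper": 1}

```text
clock: 1.82
position: [0.5299, 0.0285, 0.198]
ee_rot: [0.126, -3.136, 0.002]
force: [-1.1, 1.0, -0.2]
width: 1.001
```

```bash
python3 - <<'E'
from h import *
go([.53,.03,.20],.085)
snap('wrist','w1.png')
E
```

```text
t 1.82 pos [0.5299 0.0285 0.198 ] yaw 0.0804 tilt [ 0.0029 -0.0012 -1.    ] F [-1.11  0.96 -0.17] w 1.001 | slide [-0.2  1.5 -2. ] roll -0.0046
```

View pics/w1.png

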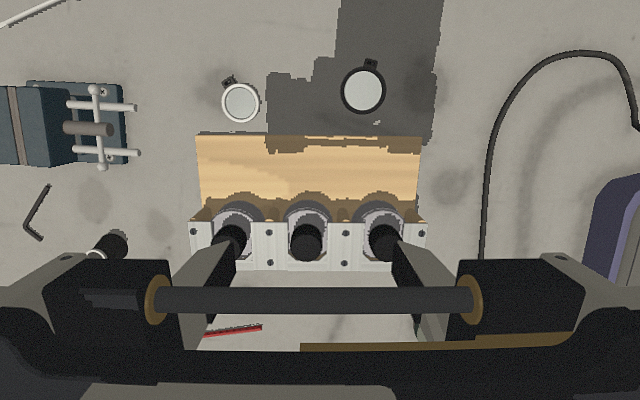

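The wrist view shows the rack square-on. The floor edge runs (195,133)-(418,137), and the caps are near (230,235), (307,240) and (383,238).

```bash
cat >> h.py <<'E'
def wworld(f):
    d=dict(np.load(f)); R=Ro.from_rotvec(d['rot']).as_matrix(); H=d['hand_eye']
    Rc=R@H[:3,:3]; tc=R@H[:3,3]+d['pos']
    d['R']=Rc.T; d['t']=-Rc.T@tc
    return d,world(d),tc
def ray(d,uv,z):
    p=cv2.undistortPoints(np.array(uv,float).reshape(-1,1,2),d['intrinsics'],d['dist_coeffs']).reshape(-1,2)
    r=np.c_[p,np.ones(len(p))]@d['R']; o=-d['R'].T@d['t']
    return o+r*((z-o[2])/r[:,2])[:,None]
E
python3 - <<'E'
from h import *
d,W,tc=wworld('pics/w1.npz'); f=d['frame'].astype(int); print(tc)
hsv=cv2.cvtColor(d['frame'],cv2.COLOR_BGR2HSV)
roi=np.zeros(f.shape[:2],bool); roi[120:275,180:440]=1
m=roi&(f.max(2)<90)&(abs(W[...,2]-.084)<.004)
nl,l,st,c=cv2.connectedComponentsWithStats(m.astype(np.uint8))
for i in range(1,nl):
    if st[i,4]>40: P=W[l==i]; print('cap',st[i],c[i],'z',P[:,2].mean(),'mid',(P.min(0)+P.max(0))/2,P.max(0)-P.min(0))
m=roi&(hsv[...,1]>60)&(abs(W[...,2]-.012)<.006)
uv=[]
for u in range(205,412,6):
    v=np.where(m[:,u])[0]
    if len(v): uv.append((u,v.min()-.5))
P=ray(d,uv,.012)[:,:2]
vx,vy,x0,y0=cv2.fitLine(P.astype(np.float32),cv2.DIST_HUBER,0,.0005,.0001).ravel(); print('front edge dir',np.arctan2(-vx*np.sign(vy),abs(vy)),x0,y0)
m=roi&(hsv[...,1]<60)&(f.max(2)>120)&(abs(W[...,2]-.057)<.006)
for r in (235,245,255,262):
    u=np.where(m[r])[0]; print(r,u.min(),u.max(),ray(d,[(u.min()-.5,r),(u.max()+.5,r)],.057).round(4))
for u in range(195,425,20):
    v=np.where(m[:,u])[0]
    if len(v): print(u,v.min(),v.max(),ray(d,[(u,v.min()-.5),(u,v.max()+.5)],.057)[:,:2].round(4).tolist())
for r in (150,165,180):
    v=np.where((hsv[r,180:440,1]>60)&(abs(W[r,180:440,2]-.012)<.006))[0]+180; print('floor',r,ray(d,[(v.min()-.5,r),(v.max()+.5,r)],.012)[:,:2].round(4).tolist())
E
```

```text
[0.44776727 0.02294103 0.35617957]
cap [290 231  32  31 755] [305.85827815 246.11258278] z 0.0837979089735912 mid [0.57802698 0.02564616 0.08322126] [0.03241951 0.0312305  0.00634982]
cap [372 231  31  31 571] [384.71278459 245.60070053] z 0.0837794459303346 mid [0.57160919 0.10651456 0.08282683] [0.03166069 0.02836096 0.00565281]
cap [211 232  32  28 333] [228.54354354 241.80780781] z 0.08345665005483431 mid [ 0.5837382  -0.05315498  0.08303923] [0.02788929 0.03062254 0.00601749]
front edge dir 0.07399758 0.47698313 -0.008152234
235 189 426 [[ 0.5872 -0.1016  0.057 ]
 [ 0.5664  0.1553  0.057 ]]
245 190 424 [[ 0.5991 -0.1011  0.057 ]
 [ 0.5783  0.1554  0.057 ]]
255 191 364 [[ 0.6113 -0.1006  0.057 ]
 [ 0.5953  0.0912  0.057 ]]
262 236 391 [[ 0.6155 -0.0504  0.057 ]
 [ 0.6016  0.1224  0.057 ]]
195 221 252 [[0.5697, -0.0938], [0.6077, -0.0954]]
235 261 261 [[0.6137, -0.0509], [0.615, -0.0509]]
255 222 269 [[0.5656, -0.0296], [0.6231, -0.0285]]
275 222 269 [[0.5638, -0.0084], [0.6212, -0.0061]]
295 260 270 [[0.6069, 0.0154], [0.6206, 0.0163]]
315 261 270 [[0.6063, 0.0375], [0.6188, 0.0386]]
335 223 270 [[0.5598, 0.0549], [0.617, 0.0609]]
355 223 270 [[0.5581, 0.0761], [0.6152, 0.0832]]
375 261 271 [[0.6011, 0.1038], [0.6148, 0.1058]]
415 223 245 [[0.5531, 0.14], [0.5797, 0.145]]
floor 150 [[0.5017, -0.1077], [0.4812, 0.1481]]
floor 165 [[0.5189, -0.1059], [0.4983, 0.15]]
floor 180 [[0.5367, -0.1052], [0.5161, 0.1509]]
```

```bash
python3 -c "
from h import *
go([.5716,.107,.12],.076)"
```

```text
t 1.87 pos [0.5296 0.0301 0.1988] yaw 0.0827 tilt [ 2.4e-03 -2.0e-04 -1.0e+00] F [-0.88  0.82  1.  ] w 1.001 | slide [-48.4  73.1  78.6] roll 0.0067
```

>>> jog_arm:
  increments:
    - {"slide": [-12,20,0],"roll": 0.005,"gripper": 0.65}
    - {"slide": [-24,40,0],"roll": 0.005,"gripper": 0.65}
    - {"slide": [-40,60,10],"roll": 0.005,"gripper": 0.65}
    - {"slide": [-48,73,25],"roll": 0.005,"gripper": 0.65}
    - {"slide": [-48,73,45],"roll": 0.005,"gripper": 0.65}
    - {"slide": [-48,73,65],"roll": 0.005,"gripper": 0.65}
    - {"slide": [-48,73,78],"roll": 0.005,"gripper": 0.65}
    - {"slide": [-48,73,78],"roll": 0.005,"gripper": 0.65}
    - {"slide": [-48,73,78],"roll": 0.005,"gripper": 0.65}
    - {"slide": [-48,73,78],"roll": 0.005,"gripper": 0.65}

```text
clock: 2.7
position: [0.5723, 0.1082, 0.1231]
ee_rot: [-0.126, 3.138, 0.001]
force: [0.3, -0.3, 0.8]
width: 0.649
```

```bash
python3 - <<'E'
from h import *
go([.5716,.107,.062],.076)
snap('wrist','w2.png')
d,W,tc=wworld('pics/w2.npz'); f=d['frame'].astype(int)
m=(f.max(2)<90)&(abs(W[...,2]-.084)<.004)
nl,l,st,c=cv2.connectedComponentsWithStats(m.astype(np.uint8))
for i in range(1,nl):
    if st[i,4]>100: P=W[l==i]; print('cap',st[i],c[i],'z',P[:,2].mean(),'mid',(P.min(0)+P.max(0))/2,P.max(0)-P.min(0))
E
```

```text
t 2.7 pos [0.5723 0.1082 0.1231] yaw 0.0802 tilt [-1.4e-03  8.0e-04 -1.0e+00] F [ 0.33 -0.32  0.82] w 0.649 | slide [ 0.9 -1.2 61.1] roll 0.0042
cap [ 175  207   46   44 1456] [196.93131868 229.05906593] z 0.08375956099682287 mid [0.57803395 0.02652519 0.08299671] [0.03245232 0.03168821 0.00582267]
cap [  70  209   44   42 1347] [ 90.88567186 229.77654046] z 0.08366562894992471 mid [ 0.58534078 -0.05310614  0.08286949] [0.03135893 0.03107429 0.00573713]
cap [ 289  208   45   43 1488] [311.19489247 229.45564516] z 0.08381341208853929 mid [0.57168799 0.10763673 0.08286034] [0.03165726 0.03133152 0.00569752]
```

View pics/w2.png

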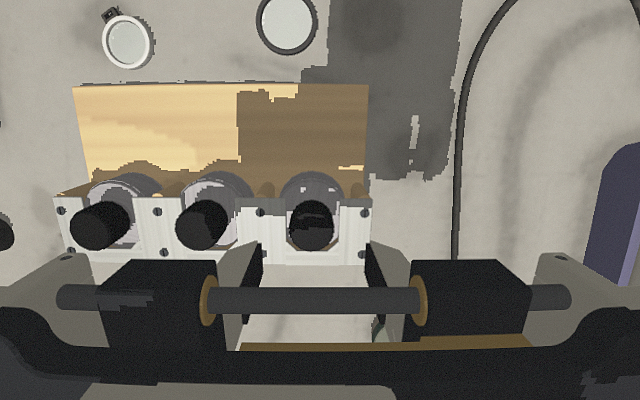

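>>> jog_arm:
  increments:
    - {"slide": [1,-1,15],"roll": 0.004,"gripper": 0.65}
    - {"slide": [1,-1,30],"roll": 0.004,"gripper": 0.65}
    - {"slide": [1,-1,42],"roll": 0.004,"gripper": 0.65}
    - {"slide": [1,-1,52],"roll": 0.004,"gripper": 0.65}
    - {"slide": [1,-1,58],"roll": 0.004,"gripper": 0.65}
    - {"slide": [1,-1,60],"roll": 0.004,"gripper": 0.65}
    - {"slide": [1,-1,60],"roll": 0.004,"gripper": 0.65}
    - {"slide": [1,-1,60],"roll": 0.004,"gripper": 0.5}
    - {"slide": [1,-1,60],"roll": 0.004,"gripper": 0.42}
    - {"slide": [1,-1,60],"roll": 0.004,"gripper": 0.36}

```text
clock: 3.58
position: [0.5715, 0.1063, 0.0623]
ee_rot: [-0.118, 3.138, 0.0]
force: [-0.8, -0.4, 0.1]
width: 0.481
```

```bash
python3 -c "
from h import *
go([.5716,.107,.062],.076)"
```

```text
t 3.58 pos [0.5715 0.1063 0.0623] yaw 0.075 tilt [-1.e-03  3.e-04 -1.e+00] F [-0.82 -0.36  0.09] w 0.481 | slide [-0.1  0.7  0.3] roll -0.001
```

>>> jog_arm:
  increments:
    - {"slide": [0,0,0],"roll": 0,"gripper": 0.3}
    - {"slide": [0,0,0],"roll": 0,"gripper": 0.2}
    - {"slide": [0,0,0],"roll": 0,"gripper": 0.2}
    - {"slide": [0,0,0],"roll": 0,"gripper": 0.2}
    - {"slide": [0,0,0],"roll": 0,"gripper": 0.2}
    - {"slide": [3,0,0],"roll": 0,"gripper": 0.2}
    - {"slide": [10,0,0],"roll": 0,"gripper": 0.2}
    - {"slide": [20,0,0],"roll": 0,"gripper": 0.2}
    - {"slide": [30,0,0],"roll": 0,"gripper": 0.2}
    - {"slide": [40,0,0],"roll": 0,"gripper": 0.2}
  newtons: 35

```text
clock: 4.42
position: [0.531, 0.103, 0.0621]
ee_rot: [-0.118, 3.138, 0.0]
force: [0.1, -0.1, -1.7]
width: 0.347
```

```bash
python3 -c "
from h import *
go([.5716,.107,.062],.076);snap('scene','s3.png')"
```

```text
t 4.42 pos [0.531  0.103  0.0621] yaw 0.0749 tilt [-1.6e-03  1.0e-04 -1.0e+00] F [ 0.09 -0.14 -1.7 ] w 0.347 | slide [-40.8   0.9   0.2] roll -0.0011
```

View pics/s3.png

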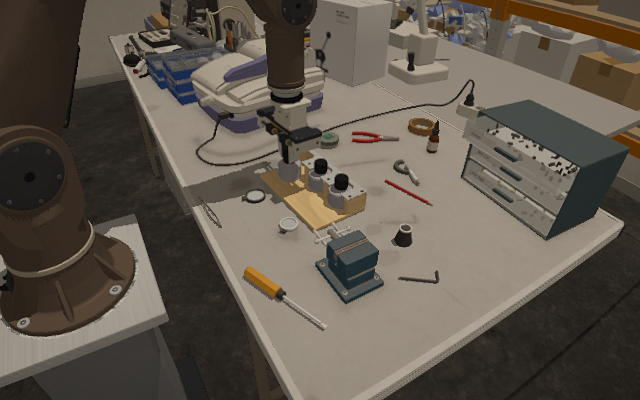

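The left tin slid out with the gripper at about (290,165) in the scene view. I'll draw it the rest of the way and lift it.

>>> jog_arm:
  increments:
    - {"slide": [8,0,0],"roll": 0,"gripper": 0.2}
    - {"slide": [16,0,0],"roll": 0,"gripper": 0.2}
    - {"slide": [21,0,0],"roll": 0,"gripper": 0.2}
    - {"slide": [22,0,0],"roll": 0,"gripper": 0.2}
    - {"slide": [22,0,-4],"roll": 0,"gripper": 0.2}
    - {"slide": [22,0,-10],"roll": 0,"gripper": 0.2}
    - {"slide": [22,0,-18],"roll": 0,"gripper": 0.2}
    - {"slide": [22,0,-25],"roll": 0,"gripper": 0.2}
    - {"slide": [22,0,-25],"roll": 0,"gripper": 0.2}
    - {"slide": [22,0,-25],"roll": 0,"gripper": 0.2}

```text
clock: 5.3
position: [0.5096, 0.1017, 0.0873]
ee_rot: [-0.118, 3.138, 0.001]
force: [0.2, 0.6, -2.0]
width: 0.349
```

>>> jog_arm:
  increments:
    - {"slide": [0,0,0],"roll": 0,"gripper": 0.2}
    - {"slide": [0,0,0],"roll": 0,"gripper": 0.2}
    - {"slide": [0,0,0],"roll": 0,"gripper": 0.2}
    - {"slide": [0,0,0],"roll": 0,"gripper": 0.2}
    - {"slide": [0,0,0],"roll": 0,"gripper": 0.2}
    - {"slide": [0,0,0],"roll": 0,"gripper": 0.2}
    - {"slide": [0,0,0],"roll": 0,"gripper": 0.2}
    - {"slide": [0,0,0],"roll": 0,"gripper": 0.2}
    - {"slide": [0,0,0],"roll": 0,"gripper": 0.2}
    - {"slide": [0,0,0],"roll": 0,"gripper": 0.2}

```text
clock: 6.13
position: [0.5093, 0.1015, 0.0867]
ee_rot: [-0.118, 3.139, 0.0]
force: [0.0, 0.7, -1.3]
width: 0.345
```

```bash
cat > weigh.py <<'E'
from h import *
import sys
F=[]
for i in range(12):
    s=arm.observe();F.append(np.r_[s['force'],s['ft_torque'],s['joint_efforts'][[1,3]]])
    if i<11: d=arm.get_image('wrist')
F=np.array(F);print('mean',F.mean(0).round(3),'\nsd',F.std(0).round(3),'q',s['joints'].round(3))
go([.51,.102,.087],.076)
snap('scene','lift_%s.png'%sys.argv[1])
E
python3 weigh.py L
```

```text
mean [ 2.2300e-01  7.4000e-02 -1.9260e+00  3.9000e-02  2.1000e-02  1.7000e-02
 -5.7526e+01 -2.3081e+01] 
sd [0.401 0.541 0.435 0.025 0.018 0.034 0.005 0.001] q [-0.51   0.44   0.28   2.005 -0.179  0.72   1.526]
t 6.68 pos [0.5093 0.1015 0.0867] yaw 0.0751 tilt [-0.e+00  1.e-04 -1.e+00] F [ 0.41  0.33 -1.69] w 0.345 | slide [-0.7  0.4 -0.3] roll -0.0009
```

View pics/lift_L.png

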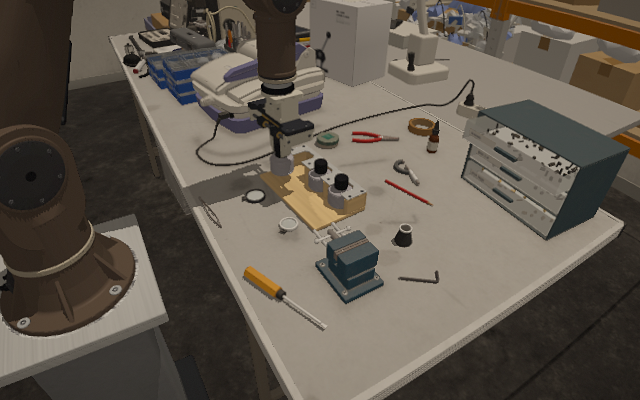

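Left tin weighs about 1.9 N, which suggests a light one. I'll return it by reversing the move.

>>> jog_arm:
  increments:
    - {"slide": [0,0,8],"roll": 0,"gripper": 0.2}
    - {"slide": [0,0,16],"roll": 0,"gripper": 0.2}
    - {"slide": [0,0,22],"roll": 0,"gripper": 0.2}
    - {"slide": [0,0,25],"roll": 0,"gripper": 0.2}
    - {"slide": [0,0,25],"roll": 0,"gripper": 0.2}
    - {"slide": [-6,0,25],"roll": 0,"gripper": 0.2}
    - {"slide": [-14,0,25],"roll": 0,"gripper": 0.2}
    - {"slide": [-22,0,25],"roll": 0,"gripper": 0.2}
    - {"slide": [-30,0,25],"roll": 0,"gripper": 0.2}
    - {"slide": [-38,0,25],"roll": 0,"gripper": 0.2}

```text
clock: 7.57
position: [0.5465, 0.1044, 0.0621]
ee_rot: [0.118, -3.138, -0.001]
force: [-3.8, 0.7, 7.7]
width: 0.346
```

```bash
python3 -c "
from h import *
go([.5716,.1063,.062],.076)"
```

```text
t 7.57 pos [0.5465 0.1044 0.0621] yaw 0.0751 tilt [ 1.8e-03  6.0e-04 -1.0e+00] F [-3.85  0.65  7.67] w 0.346 | slide [-25.2   0.    0. ] roll -0.0009
```

>>> jog_arm:
  increments:
    - {"slide": [-6,0,-0.5],"roll": 0,"gripper": 0.2}
    - {"slide": [-12,0,-0.5],"roll": 0,"gripper": 0.2}
    - {"slide": [-18,0,-0.5],"roll": 0,"gripper": 0.2}
    - {"slide": [-22,0,-0.5],"roll": 0,"gripper": 0.2}
    - {"slide": [-25,0,-0.5],"roll": 0,"gripper": 0.2}
    - {"slide": [-26,0,-0.5],"roll": 0,"gripper": 0.2}
    - {"slide": [-26,0,-0.5],"roll": 0,"gripper": 0.2}
    - {"slide": [-26,0,-0.5],"roll": 0,"gripper": 0.2}
    - {"slide": [-26,0,-0.5],"roll": 0,"gripper": 0.2}
    - {"slide": [-26,0,-0.5],"roll": 0,"gripper": 0.2}

```text
clock: 8.4
position: [0.5692, 0.106, 0.061]
ee_rot: [0.118, -3.132, 0.001]
force: [-12.8, -0.8, 7.2]
width: 0.346
```

```bash
python3 -c "
from h import *
go([.578,.0262,.12],.076)"
```

```text
t 8.4 pos [0.5692 0.106  0.061 ] yaw 0.0753 tilt [ 7.7e-03 -2.0e-04 -1.0e+00] F [-12.78  -0.83   7.15] w 0.346 | slide [ -2.3 -80.3 -59. ] roll -0.0007
```

>>> jog_arm:
  increments:
    - {"slide": [0,0,0],"roll": 0,"gripper": 0.5}
    - {"slide": [0,0,0],"roll": 0,"gripper": 0.65}
    - {"slide": [0,0,0],"roll": 0,"gripper": 0.65}
    - {"slide": [0,0,-1],"roll": 0,"gripper": 0.65}
    - {"slide": [0,0,-5],"roll": 0,"gripper": 0.65}
    - {"slide": [0,0,-20],"roll": 0,"gripper": 0.65}
    - {"slide": [0,0,-38],"roll": 0,"gripper": 0.65}
    - {"slide": [0,0,-58],"roll": 0,"gripper": 0.65}
    - {"slide": [0,0,-58],"roll": 0,"gripper": 0.65}
    - {"slide": [0,0,-58],"roll": 0,"gripper": 0.65}

```text
clock: 9.23
position: [0.5742, 0.1065, 0.1216]
ee_rot: [-0.118, 3.136, 0.001]
force: [0.1, -0.5, -0.9]
width: 0.646
```

```bash
cat > caps.py <<'E'
from h import *
import sys
go([.578,.0265,.062],.076)
snap('wrist',sys.argv[1]+'.png')
d,W,tc=wworld('pics/'+sys.argv[1]+'.npz'); f=d['frame'].astype(int)
m=(f.max(2)<90)&(abs(W[...,2]-.084)<.004)
nl,l,st,c=cv2.connectedComponentsWithStats(m.astype(np.uint8))
for i in range(1,nl):
    if st[i,4]>200: P=W[l==i]; print('cap',st[i],'z',P[:,2].mean(),'mid',(P.min(0)+P.max(0))/2,P.max(0)-P.min(0))
E
python3 caps.py w4
```

```text
t 9.23 pos [0.5742 0.1065 0.1216] yaw 0.0751 tilt [-3.e-03  6.e-04 -1.e+00] F [ 0.15 -0.46 -0.91] w 0.646 | slide [  2.4 -80.1  59.5] roll -0.0009
cap [ 286  136   50   49 1814] z 0.08377082726885486 mid [0.52423379 0.10202713 0.08294838] [0.03151835 0.0325645  0.0057977 ]
cap [ 176  206   46   44 1486] z 0.08373297334931461 mid [0.57805933 0.02648993 0.0830401 ] [0.03234958 0.0311888  0.0060736 ]
cap [  70  208   45   42 1386] z 0.08364341277018483 mid [ 0.58490513 -0.05386107  0.08294395] [0.03100961 0.03288117 0.0058853 ]
```

View pics/w4.png

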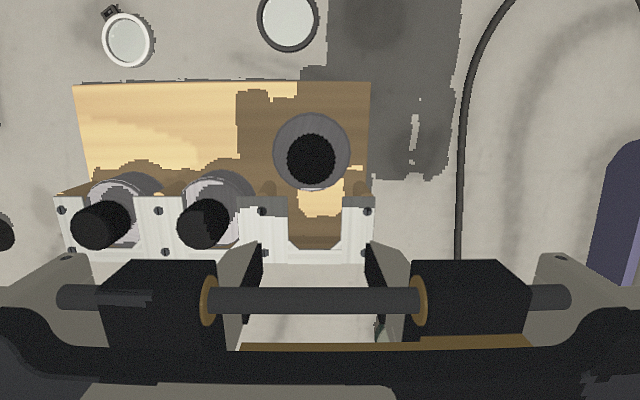

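The left tin is now standing out on the ledge: its cap is at wrist pixel (311,160), about (0.524, 0.102). It didn't stay home after I released it, so I'll check the other view, regrasp it and seat it again.

```bash
python3 - <<'E'
from h import *
snap('side','side4.png')
im=cv2.imread('pics/side4.png')[180:310,260:420]; cv2.imwrite('pics/side4c.png',cv2.resize(im,None,fx=4,fy=4))
go([.5242,.1025,.062],.075)
E
```

```text
t 9.33 pos [0.5729 0.1063 0.1199] yaw 0.0752 tilt [ 3.e-04  0.e+00 -1.e+00] F [0.26 0.35 0.78] w 0.645 | slide [48.8 -0.2 57.9] roll 0.0002
```

View pics/side4c.png

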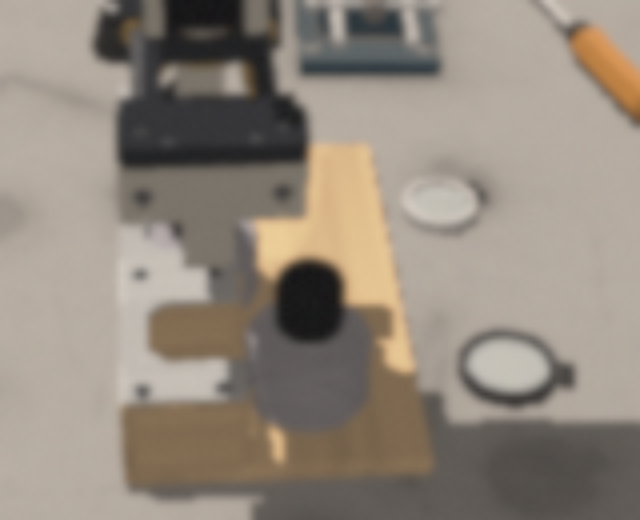

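>>> jog_arm:
  increments:
    - {"slide": [16,0,0],"roll": 0,"gripper": 0.65}
    - {"slide": [34,0,0],"roll": 0,"gripper": 0.65}
    - {"slide": [49,0,10],"roll": 0,"gripper": 0.65}
    - {"slide": [49,0,26],"roll": 0,"gripper": 0.65}
    - {"slide": [49,0,42],"roll": 0,"gripper": 0.65}
    - {"slide": [49,0,54],"roll": 0,"gripper": 0.65}
    - {"slide": [49,0,58],"roll": 0,"gripper": 0.65}
    - {"slide": [49,0,58],"roll": 0,"gripper": 0.5}
    - {"slide": [49,0,58],"roll": 0,"gripper": 0.4}
    - {"slide": [49,0,58],"roll": 0,"gripper": 0.3}

```text
clock: 10.17
position: [0.5246, 0.1026, 0.0627]
ee_rot: [-0.118, 3.139, 0.0]
force: [0.1, -1.1, -0.1]
width: 0.481
```

>>> jog_arm:
  increments:
    - {"slide": [0,0,0],"roll": 0,"gripper": 0.2}
    - {"slide": [0,0,0],"roll": 0,"gripper": 0.2}
    - {"slide": [0,0,0],"roll": 0,"gripper": 0.2}
    - {"slide": [0,0,0],"roll": 0,"gripper": 0.2}
    - {"slide": [-3,0,0],"roll": 0,"gripper": 0.2}
    - {"slide": [-8,0,0],"roll": 0,"gripper": 0.2}
    - {"slide": [-14,0,0],"roll": 0,"gripper": 0.2}
    - {"slide": [-20,0,0],"roll": 0,"gripper": 0.2}
    - {"slide": [-22,0,0],"roll": 0,"gripper": 0.2}
    - {"slide": [-22,0,0],"roll": 0,"gripper": 0.2}

```text
clock: 11.0
position: [0.5454, 0.1041, 0.0635]
ee_rot: [0.117, -3.138, -0.001]
force: [-8.1, -2.8, 21.9]
width: 0.353
```

```bash
python3 - <<'E'
from h import *
go([.5716,.1063,.062],.075)
snap('side','side5.png')
im=cv2.imread('pics/side5.png')[180:310,260:420]; cv2.imwrite('pics/side5c.png',cv2.resize(im,None,fx=4,fy=4))
E
```

```text
t 11.0 pos [0.5454 0.1041 0.0635] yaw 0.0748 tilt [ 1.7e-03  5.0e-04 -1.0e+00] F [-8.09 -2.76 21.86] w 0.353 | slide [-26.3   0.3   1.4] roll -0.0002
```

View pics/side5c.png

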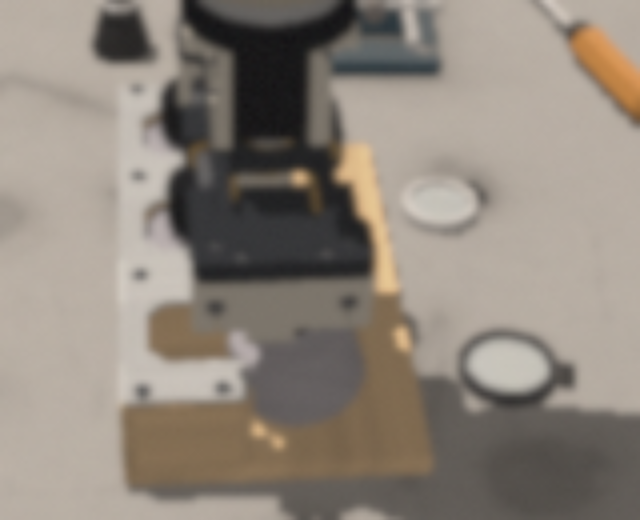

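```bash
python3 - <<'E'
from h import *
snap('scene','s5.png'); snap('wrist','w5.png')
im=cv2.imread('pics/s5.png')[130:240,230:390]; cv2.imwrite('pics/s5c.png',cv2.resize(im,None,fx=5,fy=5))
E
```

```text
(no output)
```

View pics/s5c.png

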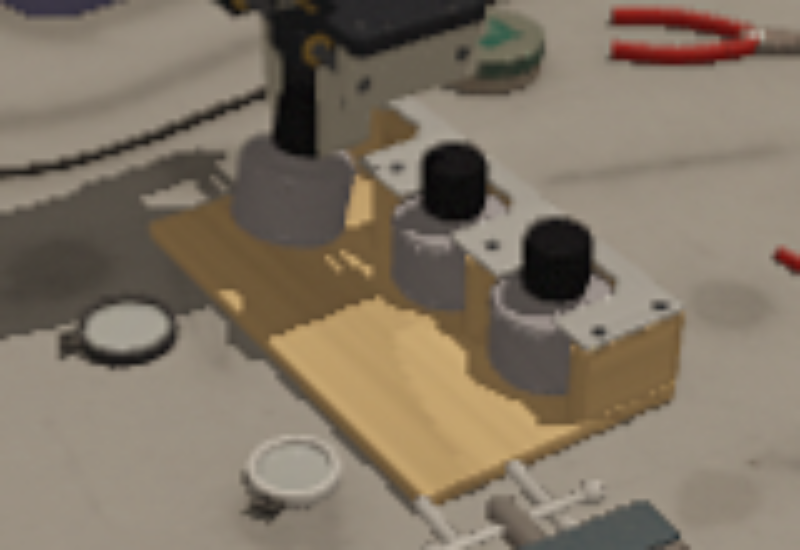

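View pics/w5.png

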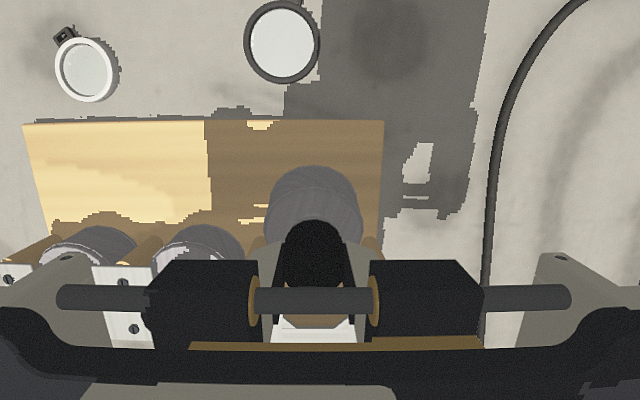

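```bash
python3 - <<'E'
from h import *
d,W,tc=wworld('pics/w5.npz')
for (u,v) in [(315,170),(315,180),(315,190),(315,200),(315,210),(280,205),(350,205),(315,225),(315,235),(315,250),(315,265),(300,200)]: print((u,v),W[v,u].round(4),d['frame'][v,u])
d=dict(np.load('pics/s5.npz'));W=world(d)
for (u,v) in [(280,160),(282,162),(284,165),(298,163),(279,165),(285,172),(292,178),(296,165),(290,155),(290,150)]: print('s',(u,v),W[v,u].round(4),d['frame'][v,u])
E
```

```text
(315, 170) [0.4987 0.1027 0.0374] [93 92 95]
(315, 180) [0.5019 0.1028 0.0509] [89 89 92]
(315, 190) [0.5054 0.1031 0.0601] [ 98  97 101]
(315, 200) [0.5107 0.1035 0.0615] [100 101 102]
(315, 210) [0.5173 0.104  0.0593] [107 108 110]
(280, 205) [0.5154 0.0842 0.0604] [102 101 104]
(350, 205) [0.5129 0.1234 0.0593] [100 102 105]
(315, 225) [0.5215 0.1042 0.0719] [27 33 27]
(315, 235) [0.5238 0.1043 0.0798] [27 26 25]
(315, 250) [0.5268 0.1045 0.0909] [33 34 35]
(315, 265) [0.5353 0.1052 0.0899] [27 29 26]
(300, 200) [0.5115 0.0952 0.0609] [103 105 104]
s (280, 160) [0.5122 0.1121 0.0603] [69 72 79]
s (282, 162) [0.5114 0.0988 0.0619] [71 75 81]
s (284, 165) [0.5109 0.0867 0.0599] [74 77 84]
s (298, 163) [0.5512 0.0886 0.0524] [71 73 80]
s (279, 165) [0.5032 0.0997 0.055 ] [73 75 82]
s (285, 172) [0.5099 0.0805 0.0429] [77 80 87]
s (292, 178) [0.5262 0.075  0.0226] [73 75 81]
s (296, 165) [0.5406 0.0793 0.0548] [71 75 80]
s (290, 155) [0.5305 0.0911 0.0807] [12 12 13]
s (290, 150) [0.5338 0.0969 0.0912] [12 13 14]
```

The tin hasn't gone in. Its base front edge digs into the floor, so pushing tips it about 0.3 rad toward the plate. I'll back off to set it upright and release. Then I'll regrasp it and carry it in about 2 mm above the floor, since there is 4 mm of headroom under the plate.

>>> jog_arm:
  increments:
    - {"slide": [5,0,0],"roll": 0,"gripper": 0.2}
    - {"slide": [11,0,0],"roll": 0,"gripper": 0.2}
    - {"slide": [17,0,0],"roll": 0,"gripper": 0.2}
    - {"slide": [21,0,0],"roll": 0,"gripper": 0.2}
    - {"slide": [22,0,0],"roll": 0,"gripper": 0.2}
    - {"slide": [22,0,0],"roll": 0,"gripper": 0.3}
    - {"slide": [22,0,0],"roll": 0,"gripper": 0.37}
    - {"slide": [22,0,0],"roll": 0,"gripper": 0.45}
    - {"slide": [22,0,0],"roll": 0,"gripper": 0.6}
    - {"slide": [22,0,0],"roll": 0,"gripper": 0.6}

```text
clock: 11.98
position: [0.5233, 0.1025, 0.0617]
ee_rot: [0.118, -3.137, 0.001]
force: [0.1, -1.0, 0.8]
width: 0.538
```

```bash
python3 caps.py w6; python3 - <<'E'
from h import *
d,W,tc=wworld('pics/w6.npz')
for (u,v) in [(315,170),(315,180),(315,190),(315,200),(315,210),(315,220),(280,205),(350,205)]: print((u,v),W[v,u].round(4),d['frame'][v,u])
E
```

```text
t 11.98 pos [0.5233 0.1025 0.0617] yaw 0.0752 tilt [ 1.9e-03 -3.0e-04 -1.0e+00] F [ 0.14 -1.03  0.82] w 0.538 | slide [-48.8 -79.9  -0.4] roll -0.0008
cap [ 282  217   65   61 2951] z 0.0838275442730321 mid [0.50716743 0.10274515 0.08292735] [0.03238272 0.03262136 0.00582654]
(315, 170) [0.4776 0.1012 0.0309] [ 99  98 101]
(315, 180) [0.4798 0.1012 0.0496] [108 107 109]
(315, 190) [0.4854 0.1017 0.0511] [104 104 107]
(315, 200) [0.4917 0.1021 0.0502] [100  97 102]
(315, 210) [0.4918 0.1021 0.068 ] [16 18 21]
(315, 220) [0.4923 0.102  0.0819] [31 32 28]
(280, 205) [0.4965 0.0817 0.0493] [101 102 104]
(350, 205) [0.4933 0.123  0.0498] [101 104 106]
```

View pics/w6.png

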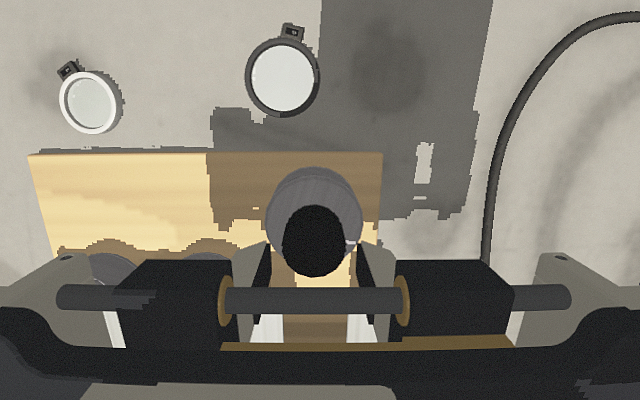

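>>> jog_arm:
  increments:
    - {"slide": [8,0,0],"roll": 0,"gripper": 0.6}
    - {"slide": [16,0,0.5],"roll": 0,"gripper": 0.6}
    - {"slide": [16,0,1.5],"roll": 0,"gripper": 0.6}
    - {"slide": [16,0,1.5],"roll": 0,"gripper": 0.6}
    - {"slide": [16,0,1.5],"roll": 0,"gripper": 0.45}
    - {"slide": [16,0,1.5],"roll": 0,"gripper": 0.38}
    - {"slide": [16,0,1.5],"roll": 0,"gripper": 0.2}
    - {"slide": [16,0,1.5],"roll": 0,"gripper": 0.2}
    - {"slide": [16,0,1.5],"roll": 0,"gripper": 0.2}
    - {"slide": [16,0,1.5],"roll": 0,"gripper": 0.2}
  newtons: 50

```text
clock: 12.87
position: [0.5085, 0.1015, 0.0608]
ee_rot: [-0.118, 3.139, 0.0]
force: [0.2, 0.5, 0.3]
width: 0.351
```

>>> jog_arm:
  increments:
    - {"slide": [0,0,-1],"roll": 0,"gripper": 0.2}
    - {"slide": [0,0,-2],"roll": 0,"gripper": 0.2}
    - {"slide": [0,0,-2],"roll": 0,"gripper": 0.2}
    - {"slide": [0,0,-2],"roll": 0,"gripper": 0.2}
    - {"slide": [0,0,-2],"roll": 0,"gripper": 0.2}
    - {"slide": [0,0,-2],"roll": 0,"gripper": 0.2}
    - {"slide": [0,0,-2],"roll": 0,"gripper": 0.2}
    - {"slide": [0,0,-2],"roll": 0,"gripper": 0.2}
    - {"slide": [0,0,-2],"roll": 0,"gripper": 0.2}
    - {"slide": [0,0,-2],"roll": 0,"gripper": 0.2}

```text
clock: 13.7
position: [0.5083, 0.1015, 0.0627]
ee_rot: [-0.118, 3.139, 0.0]
force: [0.4, -0.2, -1.7]
width: 0.347
```

```bash
cat > chk.py <<'E'
from h import *
import sys
go([float(a) for a in sys.argv[2:5]],.075)
snap('wrist',sys.argv[1]+'.png')
d,W,tc=wworld('pics/'+sys.argv[1]+'.npz')
# column through tin: profile
for v in range(120,260,10): print(v,W[v,315].round(4),d['frame'][v,315])
E
python3 chk.py w7 .5716 .1067 .062
```

```text
t 13.7 pos [0.5083 0.1015 0.0627] yaw 0.0751 tilt [-0.  0. -1.] F [ 0.45 -0.22 -1.74] w 0.347 | slide [-63.5   0.5   0.7] roll 0.0001
120 [0.4329 0.098  0.0073] [67 73 72]
130 [0.44   0.0986 0.0006] [ 98 105 108]
140 [ 0.4471  0.0992 -0.0005] [ 96 102 103]
150 [ 0.4544  0.0997 -0.0011] [ 96 101 102]
160 [4.614e-01 1.003e-01 3.000e-04] [88 94 98]
170 [ 0.4692  0.1009 -0.0016] [90 95 94]
180 [0.4737 0.1011 0.012 ] [ 86 114 133]
190 [0.4778 0.1014 0.0239] [83 83 86]
200 [0.4772 0.1012 0.0492] [107 106 109]
210 [0.4825 0.1016 0.052 ] [102 102 106]
220 [0.4886 0.102  0.0526] [ 98  98 100]
230 [0.4908 0.1021 0.0627] [26 24 25]
240 [0.4256 0.0961 0.2207] [34 28 31]
250 [0.4921 0.1021 0.0854] [30 28 28]
```

>>> jog_arm:
  increments:
    - {"slide": [-3,0,0],"roll": 0,"gripper": 0.2}
    - {"slide": [-8,0,0],"roll": 0,"gripper": 0.2}
    - {"slide": [-13,0,0],"roll": 0,"gripper": 0.2}
    - {"slide": [-18,0,0],"roll": 0,"gripper": 0.2}
    - {"slide": [-22,0,0],"roll": 0,"gripper": 0.2}
    - {"slide": [-26,0,0],"roll": 0,"gripper": 0.2}
    - {"slide": [-29,0,0],"roll": 0,"gripper": 0.2}
    - {"slide": [-30,0,0],"roll": 0,"gripper": 0.2}
    - {"slide": [-30,0,0],"roll": 0,"gripper": 0.2}
    - {"slide": [-30,0,0],"roll": 0,"gripper": 0.2}

```text
clock: 14.58
position: [0.538, 0.1037, 0.0627]
ee_rot: [0.118, -3.139, 0.0]
force: [1.0, -0.4, -1.3]
width: 0.347
```

```bash
python3 chk.py w8 .5716 .1067 .062
```

```text
t 14.58 pos [0.538  0.1037 0.0627] yaw 0.0751 tilt [ 3.e-04 -0.e+00 -1.e+00] F [ 0.96 -0.44 -1.33] w 0.347 | slide [-33.7   0.5   0.7] roll 0.0001
120 [4.629e-01 1.003e-01 1.000e-04] [ 92  97 101]
130 [0.4693 0.1007 0.0063] [ 84 108 125]
140 [0.4757 0.1012 0.0111] [ 87 113 135]
150 [0.4824 0.1017 0.012 ] [ 95 125 142]
160 [0.4892 0.1022 0.012 ] [ 94 123 143]
170 [0.4963 0.1028 0.0116] [ 87 115 132]
180 [0.5035 0.1033 0.0117] [ 86 114 134]
190 [0.5071 0.1035 0.0256] [95 92 95]
200 [0.5074 0.1034 0.0477] [106 106 108]
210 [0.5122 0.1037 0.052 ] [100 101 101]
220 [0.5187 0.1042 0.0513] [103 103 107]
230 [0.5214 0.1044 0.0605] [29 31 23]
240 [0.5212 0.1043 0.0747] [29 28 33]
250 [0.522  0.1043 0.0849] [24 24 25]
```

View pics/w8.png

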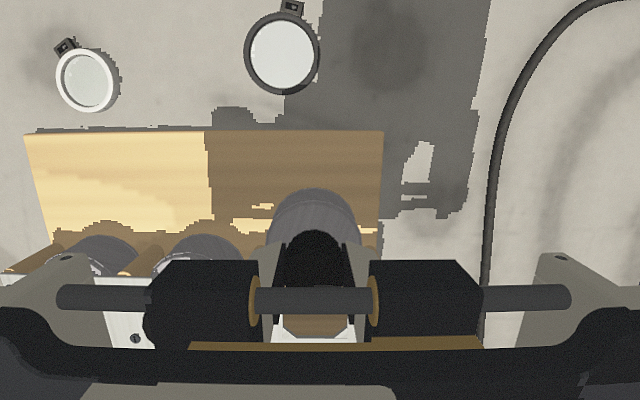

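The tin is following and still upright, and contact force is near zero. I'll continue to the home position.

>>> jog_arm:
  increments:
    - {"slide": [-4,0,0],"roll": 0,"gripper": 0.2}
    - {"slide": [-9,0,0],"roll": 0,"gripper": 0.2}
    - {"slide": [-14,0,0],"roll": 0,"gripper": 0.2}
    - {"slide": [-19,0,0],"roll": 0,"gripper": 0.2}
    - {"slide": [-24,0,0],"roll": 0,"gripper": 0.2}
    - {"slide": [-28,0,0],"roll": 0,"gripper": 0.2}
    - {"slide": [-31,0,0],"roll": 0,"gripper": 0.2}
    - {"slide": [-33,0,0],"roll": 0,"gripper": 0.2}
    - {"slide": [-33,0,0],"roll": 0,"gripper": 0.2}
    - {"slide": [-33,0,0],"roll": 0,"gripper": 0.2}

```text
clock: 15.47
position: [0.571, 0.1061, 0.0627]
ee_rot: [0.118, -3.139, -0.0]
force: [0.7, -0.4, -1.8]
width: 0.344
```

```bash
python3 chk.py w9 .5716 .1067 .062
```

```text
t 15.47 pos [0.571  0.1061 0.0627] yaw 0.0751 tilt [ 2.e-04  0.e+00 -1.e+00] F [ 0.69 -0.37 -1.75] w 0.344 | slide [-0.6  0.5  0.7] roll 0.0001
120 [0.4955 0.1027 0.0111] [ 85 112 130]
130 [0.502  0.1032 0.0118] [ 87 116 138]
140 [0.5085 0.1037 0.0124] [ 88 116 133]
150 [0.5154 0.1042 0.0114] [ 90 118 136]
160 [0.5221 0.1047 0.0127] [ 91 120 138]
170 [0.5293 0.1053 0.0118] [ 87 115 134]
180 [0.5363 0.1058 0.0125] [ 94 122 143]
190 [0.5402 0.106  0.0251] [93 94 95]
200 [0.54   0.1058 0.0491] [109 105 107]
210 [0.5449 0.1062 0.0529] [104 104 109]
220 [0.5513 0.1067 0.0525] [108 108 108]
230 [0.5538 0.1068 0.0619] [26 20 23]
240 [0.5539 0.1068 0.0754] [29 32 30]
250 [0.5547 0.1068 0.0856] [29 31 22]
```

>>> jog_arm:
  increments:
    - {"slide": [-1,0,1],"roll": 0,"gripper": 0.2}
    - {"slide": [-1,0,1.8],"roll": 0,"gripper": 0.2}
    - {"slide": [-1,0,1.8],"roll": 0,"gripper": 0.3}
    - {"slide": [-1,0,1.8],"roll": 0,"gripper": 0.37}
    - {"slide": [-1,0,1.8],"roll": 0,"gripper": 0.45}
    - {"slide": [-1,0,1.8],"roll": 0,"gripper": 0.6}
    - {"slide": [-1,0,1.8],"roll": 0,"gripper": 0.65}
    - {"slide": [-1,0,-10],"roll": 0,"gripper": 0.65}
    - {"slide": [-1,0,-30],"roll": 0,"gripper": 0.65}
    - {"slide": [-1,0,-50],"roll": 0,"gripper": 0.65}

```text
clock: 16.35
position: [0.5717, 0.106, 0.1137]
ee_rot: [0.118, -3.138, 0.001]
force: [0.7, -0.0, -0.5]
width: 0.649
```

```bash
python3 caps.py w10
```

```text
t 16.35 pos [0.5717 0.106  0.1137] yaw 0.075 tilt [ 1.1e-03 -4.0e-04 -1.0e+00] F [ 0.73 -0.02 -0.46] w 0.649 | slide [ -0.4 -79.8  51.7] roll -0.001
cap [ 173  213   47   45 1575] z 0.08374617035934342 mid [0.57764863 0.02641054 0.08303525] [0.03153521 0.03132896 0.00604082]
cap [ 290  212   48   45 1620] z 0.0837827223980488 mid [0.57059097 0.10717944 0.08323764] [0.0316576  0.03241796 0.0064437 ]
cap [  64  216   45   43 1395] z 0.08365215827913011 mid [ 0.5855437  -0.05310676  0.08286939] [0.03094713 0.03147834 0.00572895]
```

Left tin is home at (0.5706, 0.1072). On to the middle tin.

>>> jog_arm:
  increments:
    - {"slide": [0,-20,0],"roll": 0,"gripper": 0.65}
    - {"slide": [0,-40,0],"roll": 0,"gripper": 0.65}
    - {"slide": [0,-60,0],"roll": 0,"gripper": 0.65}
    - {"slide": [0,-76,0],"roll": 0,"gripper": 0.65}
    - {"slide": [0,-79.5,5],"roll": 0,"gripper": 0.65}
    - {"slide": [0,-79.5,20],"roll": 0,"gripper": 0.65}
    - {"slide": [0,-79.5,35],"roll": 0,"gripper": 0.65}
    - {"slide": [0,-79.5,48],"roll": 0,"gripper": 0.65}
    - {"slide": [0,-79.5,51],"roll": 0,"gripper": 0.65}
    - {"slide": [0,-79.5,51],"roll": 0,"gripper": 0.6}

```text
clock: 17.23
position: [0.5774, 0.0277, 0.061]
ee_rot: [0.119, -3.138, -0.0]
force: [-0.7, 0.5, -0.3]
width: 0.615
```

```bash
python3 -c "
from h import *
go([.5778,.0264,.061],.075)"
```

```text
t 17.23 pos [0.5774 0.0277 0.061 ] yaw 0.0758 tilt [ 1.8e-03  2.0e-04 -1.0e+00] F [-0.69  0.52 -0.29] w 0.615 | slide [-0.3 -1.3  0. ] roll 0.0008
```

>>> jog_arm:
  increments:
    - {"slide": [0,-1,0],"roll": 0,"gripper": 0.5}
    - {"slide": [0,-1,0],"roll": 0,"gripper": 0.4}
    - {"slide": [0,-1,0],"roll": 0,"gripper": 0.35}
    - {"slide": [0,-1,0],"roll": 0,"gripper": 0.2}
    - {"slide": [0,-1,0],"roll": 0,"gripper": 0.2}
    - {"slide": [0,-1,0],"roll": 0,"gripper": 0.2}
    - {"slide": [0,-1,-1],"roll": 0,"gripper": 0.2}
    - {"slide": [0,-1,-2],"roll": 0,"gripper": 0.2}
    - {"slide": [0,-1,-2],"roll": 0,"gripper": 0.2}
    - {"slide": [0,-1,-2],"roll": 0,"gripper": 0.2}

```text
clock: 18.07
position: [0.5776, 0.0262, 0.0633]
ee_rot: [0.118, -3.138, -0.0]
force: [0.4, -0.2, -3.1]
width: 0.346
```

```bash
python3 chk.py w11 .5778 .0264 .063
```

```text
t 18.07 pos [0.5776 0.0262 0.0633] yaw 0.0754 tilt [ 1.e-03  1.e-04 -1.e+00] F [ 0.4  -0.18 -3.12] w 0.346 | slide [-0.2  0.2  0.3] roll 0.0004
120 [0.5021 0.0227 0.012 ] [ 87 112 132]
130 [0.5085 0.0231 0.0131] [ 91 117 136]
140 [0.5153 0.0237 0.0121] [ 92 117 135]
150 [0.5221 0.0242 0.0114] [ 87 113 131]
160 [0.5289 0.0247 0.0123] [ 85 116 133]
170 [0.5361 0.0253 0.0115] [ 86 115 133]
180 [0.5431 0.0258 0.0122] [ 86 118 134]
190 [0.5472 0.0261 0.0242] [ 99  97 101]
200 [0.547  0.0259 0.0482] [109 109 114]
210 [0.5523 0.0263 0.0514] [102 100 103]
220 [0.5587 0.0268 0.051 ] [100 100 102]
230 [0.5612 0.0269 0.0608] [52 52 53]
240 [0.5608 0.0268 0.0755] [33 34 33]
250 [0.5623 0.0268 0.0843] [16 24 14]
```

>>> jog_arm:
  increments:
    - {"slide": [3,0,0],"roll": 0,"gripper": 0.2}
    - {"slide": [9,0,0],"roll": 0,"gripper": 0.2}
    - {"slide": [16,0,0],"roll": 0,"gripper": 0.2}
    - {"slide": [24,0,0],"roll": 0,"gripper": 0.2}
    - {"slide": [32,0,0],"roll": 0,"gripper": 0.2}
    - {"slide": [40,0,0],"roll": 0,"gripper": 0.2}
    - {"slide": [48,0,0],"roll": 0,"gripper": 0.2}
    - {"slide": [56,0,0],"roll": 0,"gripper": 0.2}
    - {"slide": [61,0,0],"roll": 0,"gripper": 0.2}
    - {"slide": [63,0,0],"roll": 0,"gripper": 0.2}

```text
clock: 18.95
position: [0.5142, 0.0212, 0.0638]
ee_rot: [0.118, -3.139, -0.0]
force: [0.1, 0.5, -3.9]
width: 0.343
```

>>> jog_arm:
  increments:
    - {"slide": [0,0,0],"roll": 0,"gripper": 0.2}
    - {"slide": [0,0,-4],"roll": 0,"gripper": 0.2}
    - {"slide": [0,0,-10],"roll": 0,"gripper": 0.2}
    - {"slide": [0,0,-17],"roll": 0,"gripper": 0.2}
    - {"slide": [0,0,-22],"roll": 0,"gripper": 0.2}
    - {"slide": [0,0,-24],"roll": 0,"gripper": 0.2}
    - {"slide": [0,0,-24],"roll": 0,"gripper": 0.2}
    - {"slide": [0,0,-24],"roll": 0,"gripper": 0.2}
    - {"slide": [0,0,-24],"roll": 0,"gripper": 0.2}
    - {"slide": [0,0,-24],"roll": 0,"gripper": 0.2}

```text
clock: 19.78
position: [0.5151, 0.0212, 0.0875]
ee_rot: [0.118, -3.139, 0.0]
force: [1.1, -0.1, -3.7]
width: 0.345
```

```bash
python3 weigh.py M; python3 chk.py w12 .515 .0215 .087
```

```text
mean [-1.7000e-02  9.8000e-02 -4.3930e+00  5.9000e-02  9.0000e-03 -3.0000e-03
 -5.8118e+01 -2.3666e+01] 
sd [0.559 0.437 0.526 0.033 0.025 0.036 0.072 0.02 ] q [-0.36   0.434  0.286  2.012 -0.181  0.719  1.684]
t 20.33 pos [0.5154 0.0212 0.0877] yaw 0.0752 tilt [-1.e-04  0.e+00 -1.e+00] F [-0.85  0.76 -4.4 ] w 0.346 | slide [-0.7 80.9  0.7] roll -0.0008
t 20.38 pos [0.5153 0.0212 0.0877] yaw 0.0751 tilt [-0.  0. -1.] F [-0.09  0.08 -3.99] w 0.347 | slide [0.3 0.3 0.7] roll 0.0001
120 [0.441  0.0181 0.    ] [93 98 99]
130 [0.4487 0.0187 0.0006] [ 91  99 101]
140 [ 0.4566  0.0193 -0.0005] [89 95 97]
150 [ 0.4646  0.0199 -0.001 ] [ 95 102 102]
160 [0.4724 0.0205 0.001 ] [ 94  98 101]
170 [0.4787 0.0209 0.011 ] [ 86 112 131]
180 [0.4867 0.0215 0.0112] [ 83 109 126]
190 [0.4852 0.0212 0.0475] [87 87 89]
200 [0.4846 0.021  0.073 ] [ 98 100  99]
210 [0.4899 0.0214 0.0758] [90 89 93]
220 [0.4967 0.0219 0.0747] [95 97 97]
230 [0.4987 0.022  0.0856] [37 39 37]
240 [0.4983 0.0219 0.1002] [19 26 17]
250 [0.4999 0.0219 0.1088] [17 23 23]
```

View pics/w12.png

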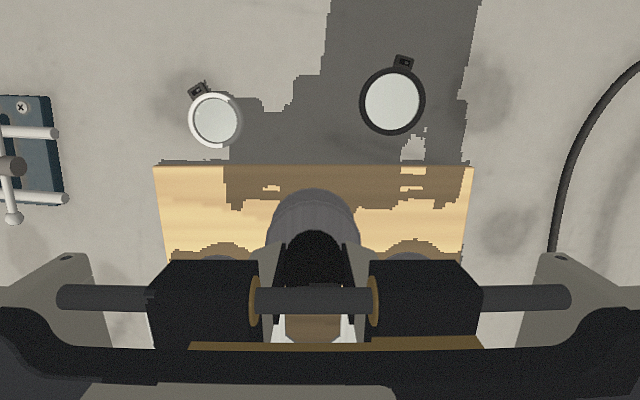

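The middle tin is about 4.4 N against 1.9 N for the left, so it's almost certainly the heaviest. The sequence still needs the right tin, so the middle goes home first.

>>> jog_arm:
  increments:
    - {"slide": [0,0,6],"roll": 0,"gripper": 0.2}
    - {"slide": [0,0,14],"roll": 0,"gripper": 0.2}
    - {"slide": [0,0,20],"roll": 0,"gripper": 0.2}
    - {"slide": [0,0,24],"roll": 0,"gripper": 0.2}
    - {"slide": [0,0,24],"roll": 0,"gripper": 0.2}
    - {"slide": [-4,0,24],"roll": 0,"gripper": 0.2}
    - {"slide": [-11,0,24],"roll": 0,"gripper": 0.2}
    - {"slide": [-18,0,24],"roll": 0,"gripper": 0.2}
    - {"slide": [-24,0,24],"roll": 0,"gripper": 0.2}
    - {"slide": [-28,0,24],"roll": 0,"gripper": 0.2}

```text
clock: 21.27
position: [0.5447, 0.0235, 0.0639]
ee_rot: [-0.118, 3.138, 0.0]
force: [-0.4, 0.2, -4.2]
width: 0.345
```

```bash
python3 chk.py w13 .5778 .0262 .063|grep -v '1[2-8]0 \['
```

```text
t 21.27 pos [0.5447 0.0235 0.0639] yaw 0.0753 tilt [-0.0012 -0.     -1.    ] F [-0.43  0.16 -4.2 ] w 0.345 | slide [-33.2   0.2   0.9] roll 0.0003
190 [0.5142 0.0234 0.0253] [89 87 92]
200 [0.514  0.0233 0.0494] [ 99  99 102]
210 [0.5189 0.0236 0.0532] [100  98 101]
220 [0.5258 0.0242 0.0518] [96 98 98]
230 [0.528  0.0243 0.0621] [48 46 48]
240 [0.5278 0.0242 0.0761] [25 29 31]
250 [0.5292 0.0242 0.0852] [22 12 22]
```

>>> jog_arm:
  increments:
    - {"slide": [-4,0,0],"roll": 0,"gripper": 0.2}
    - {"slide": [-9,0,0],"roll": 0,"gripper": 0.2}
    - {"slide": [-14,0,0],"roll": 0,"gripper": 0.2}
    - {"slide": [-19,0,0],"roll": 0,"gripper": 0.2}
    - {"slide": [-24,0,0],"roll": 0,"gripper": 0.2}
    - {"slide": [-29,0,0],"roll": 0,"gripper": 0.2}
    - {"slide": [-33,0,0],"roll": 0,"gripper": 0.2}
    - {"slide": [-35,0,0],"roll": 0,"gripper": 0.2}
    - {"slide": [-35,0,0],"roll": 0,"gripper": 0.2}
    - {"slide": [-35,0,0],"roll": 0,"gripper": 0.2}

```text
clock: 22.15
position: [0.578, 0.0259, 0.0636]
ee_rot: [0.118, -3.139, 0.0]
force: [-0.1, -0.0, -5.1]
width: 0.347
```

```bash
python3 chk.py w14 .5778 .0262 .063|grep -v '1[2-8]0 \['
```

```text
t 22.15 pos [0.578  0.0259 0.0636] yaw 0.0751 tilt [ 4.e-04  0.e+00 -1.e+00] F [-0.13 -0.   -5.07] w 0.347 | slide [0.2 0.3 0.6] roll 0.0001
190 [0.5475 0.0258 0.0246] [91 93 93]
200 [0.5473 0.0257 0.0489] [107 107 109]
210 [0.5522 0.026  0.0528] [103 101 103]
220 [0.559  0.0266 0.0515] [103 107 108]
230 [0.5615 0.0267 0.0611] [50 51 48]
240 [0.5612 0.0266 0.0756] [35 38 39]
250 [0.5625 0.0266 0.0847] [34 31 33]
```

Home. Next: lower, release and rise.

>>> jog_arm:
  increments:
    - {"slide": [0,0,1],"roll": 0,"gripper": 0.2}
    - {"slide": [0,0,1.9],"roll": 0,"gripper": 0.2}
    - {"slide": [0,0,1.9],"roll": 0,"gripper": 0.3}
    - {"slide": [0,0,1.9],"roll": 0,"gripper": 0.37}
    - {"slide": [0,0,1.9],"roll": 0,"gripper": 0.45}
    - {"slide": [0,0,1.9],"roll": 0,"gripper": 0.6}
    - {"slide": [0,0,1.9],"roll": 0,"gripper": 0.65}
    - {"slide": [0,0,-10],"roll": 0,"gripper": 0.65}
    - {"slide": [0,0,-30],"roll": 0,"gripper": 0.65}
    - {"slide": [0,0,-50],"roll": 0,"gripper": 0.65}

```text
clock: 23.03
position: [0.5778, 0.0259, 0.1146]
ee_rot: [0.118, -3.138, 0.0]
force: [-0.8, 0.4, 0.2]
width: 0.645
```

```bash
python3 caps.py w15; python3 -c "
from h import *
go([.585,-.0538,.061],.075)"
```

```text
t 23.03 pos [0.5778 0.0259 0.1146] yaw 0.0751 tilt [ 1.1e-03 -2.0e-04 -1.0e+00] F [-0.78  0.44  0.23] w 0.645 | slide [-0.3  0.6 52.6] roll -0.0009
cap [ 406  211   48   45 1598] z 0.08383575067700923 mid [0.57071583 0.10677206 0.08301323] [0.03255965 0.03242809 0.00601917]
cap [ 289  212   47   45 1600] z 0.08381385996198894 mid [0.57736815 0.02622315 0.08294807] [0.03268562 0.03210007 0.00587012]
cap [ 173  215   47   45 1565] z 0.0837652607697134 mid [ 0.58547498 -0.05414561  0.08311901] [0.03272223 0.03179807 0.00620702]
t 23.08 pos [0.5802 0.0259 0.1189] yaw 0.0747 tilt [-4.9e-03  3.0e-04 -1.0e+00] F [ 1.08 -0.72  3.19] w 0.648 | slide [  1.5 -79.8  57.8] roll -0.0003
```

View pics/w15.png

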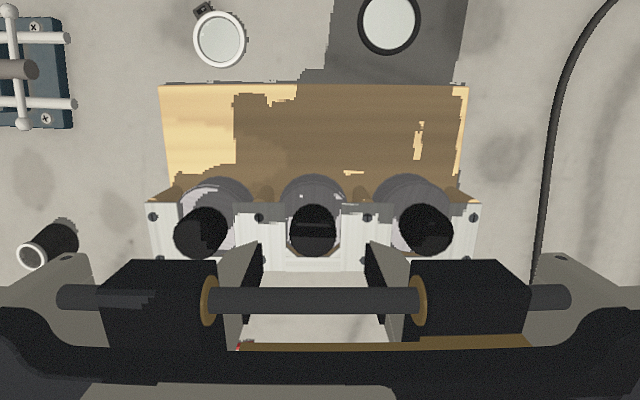

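All three are home: caps at (313,235), (430,230) and (203,235). On to the right tin.

>>> jog_arm:
  increments:
    - {"slide": [0,-20,0],"roll": 0,"gripper": 0.65}
    - {"slide": [0,-40,0],"roll": 0,"gripper": 0.65}
    - {"slide": [-1,-60,0],"roll": 0,"gripper": 0.65}
    - {"slide": [-1,-77,0],"roll": 0,"gripper": 0.65}
    - {"slide": [-1,-80,5],"roll": 0,"gripper": 0.65}
    - {"slide": [-1,-80,20],"roll": 0,"gripper": 0.65}
    - {"slide": [-1,-80,35],"roll": 0,"gripper": 0.65}
    - {"slide": [-1,-80,48],"roll": 0,"gripper": 0.65}
    - {"slide": [-1,-80,51],"roll": 0,"gripper": 0.65}
    - {"slide": [-1,-80,51],"roll": 0,"gripper": 0.6}

```text
clock: 23.92
position: [0.5845, -0.053, 0.0621]
ee_rot: [0.119, -3.138, -0.001]
force: [0.1, 0.6, -0.0]
width: 0.622
```

```bash
python3 -c "
from h import *
go([.5853,-.0541,.061],.075)"
```

```text
t 23.92 pos [ 0.5845 -0.053   0.0621] yaw 0.0757 tilt [ 1.7e-03  5.0e-04 -1.0e+00] F [ 0.1   0.57 -0.  ] w 0.622 | slide [-0.7 -1.2  1.1] roll 0.0007
```

>>> jog_arm:
  increments:
    - {"slide": [-0.5,-1,0.5],"roll": 0,"gripper": 0.5}
    - {"slide": [-0.5,-1,0.5],"roll": 0,"gripper": 0.4}
    - {"slide": [-0.5,-1,0.5],"roll": 0,"gripper": 0.35}
    - {"slide": [-0.5,-1,0.5],"roll": 0,"gripper": 0.2}
    - {"slide": [-0.5,-1,0.5],"roll": 0,"gripper": 0.2}
    - {"slide": [-0.5,-1,0.5],"roll": 0,"gripper": 0.2}
    - {"slide": [-0.5,-1,-1],"roll": 0,"gripper": 0.2}
    - {"slide": [-0.5,-1,-1.5],"roll": 0,"gripper": 0.2}
    - {"slide": [-0.5,-1,-1.5],"roll": 0,"gripper": 0.2}
    - {"slide": [-0.5,-1,-1.5],"roll": 0,"gripper": 0.2}

```text
clock: 24.75
position: [0.5855, -0.0546, 0.064]
ee_rot: [0.118, -3.139, -0.0]
force: [-0.4, -0.0, -2.4]
width: 0.344
```

```bash
python3 chk.py w16 .5853 -.0541 .063|grep -v '1[2-8]0 \['
```

```text
t 24.75 pos [ 0.5855 -0.0546  0.064 ] yaw 0.0752 tilt [ 5.e-04  1.e-04 -1.e+00] F [-0.4 -0.  -2.4] w 0.344 | slide [0.1 0.5 1. ] roll 0.0002
190 [ 0.5554 -0.0547  0.0238] [97 96 97]
200 [ 0.5548 -0.0549  0.0491] [101 103 104]
210 [ 0.5606 -0.0544  0.0506] [103 104 106]
220 [ 0.5672 -0.0539  0.05  ] [106 105 107]
230 [ 0.5685 -0.0539  0.0627] [26 30 21]
240 [ 0.5687 -0.054   0.076 ] [27 29 27]
250 [ 0.5708 -0.0539  0.0837] [24 31 20]
```

>>> jog_arm:
  increments:
    - {"slide": [0,0,-0.7],"roll": 0,"gripper": 0.2}
    - {"slide": [6,0,-0.7],"roll": 0,"gripper": 0.2}
    - {"slide": [13,0,-0.7],"roll": 0,"gripper": 0.2}
    - {"slide": [21,0,-0.7],"roll": 0,"gripper": 0.2}
    - {"slide": [29,0,-0.7],"roll": 0,"gripper": 0.2}
    - {"slide": [38,0,-0.7],"roll": 0,"gripper": 0.2}
    - {"slide": [47,0,-0.7],"roll": 0,"gripper": 0.2}
    - {"slide": [56,0,-0.7],"roll": 0,"gripper": 0.2}
    - {"slide": [61,0,-0.7],"roll": 0,"gripper": 0.2}
    - {"slide": [63,0,-0.7],"roll": 0,"gripper": 0.2}

```text
clock: 25.63
position: [0.5217, -0.0595, 0.065]
ee_rot: [0.117, -3.139, -0.0]
force: [-0.6, -0.4, -1.1]
width: 0.345
```

>>> jog_arm:
  increments:
    - {"slide": [0,0,0],"roll": 0,"gripper": 0.2}
    - {"slide": [0,0,-4],"roll": 0,"gripper": 0.2}
    - {"slide": [0,0,-10],"roll": 0,"gripper": 0.2}
    - {"slide": [0,0,-17],"roll": 0,"gripper": 0.2}
    - {"slide": [0,0,-22],"roll": 0,"gripper": 0.2}
    - {"slide": [0,0,-24],"roll": 0,"gripper": 0.2}
    - {"slide": [0,0,-24],"roll": 0,"gripper": 0.2}
    - {"slide": [0,0,-24],"roll": 0,"gripper": 0.2}
    - {"slide": [0,0,-24],"roll": 0,"gripper": 0.2}
    - {"slide": [0,0,-24],"roll": 0,"gripper": 0.2}

```text
clock: 26.47
position: [0.5227, -0.0594, 0.0887]
ee_rot: [0.118, -3.139, -0.0]
force: [-0.3, 0.2, -2.5]
width: 0.347
```

```bash
python3 weigh.py R; python3 chk.py w17 .5225 -.059 .087|grep -v '1[2-8]0 \['
```

```text
mean [ 1.7500e-01 -1.5000e-02 -1.8370e+00  4.0000e-02  1.1000e-02 -2.0000e-03
 -5.8020e+01 -2.3257e+01] 
sd [0.435 0.264 0.499 0.023 0.025 0.019 0.07  0.019] q [-0.207  0.447  0.293  1.987 -0.187  0.733  1.845]
t 27.02 pos [ 0.5229 -0.0594  0.0889] yaw 0.0751 tilt [ 0.  0. -1.] F [ 0.83 -0.02 -1.48] w 0.347 | slide [  0.7 161.9   1.9] roll -0.0009
t 27.07 pos [ 0.5229 -0.0594  0.0889] yaw 0.0751 tilt [ 0.  0. -1.] F [-0.02  0.22 -1.2 ] w 0.342 | slide [0.4 0.5 1.9] roll 0.0001
190 [ 0.4928 -0.0595  0.0488] [88 91 89]
200 [ 0.4927 -0.0596  0.0725] [96 97 98]
210 [ 0.4977 -0.0593  0.0764] [ 99 101 103]
220 [ 0.504  -0.0588  0.0765] [ 99 101 103]
230 [ 0.5062 -0.0587  0.0869] [32 28 32]
240 [ 0.5061 -0.0588  0.1009] [29 33 34]
250 [ 0.508  -0.0587  0.1089] [30 30 29]
```

View pics/w17.png

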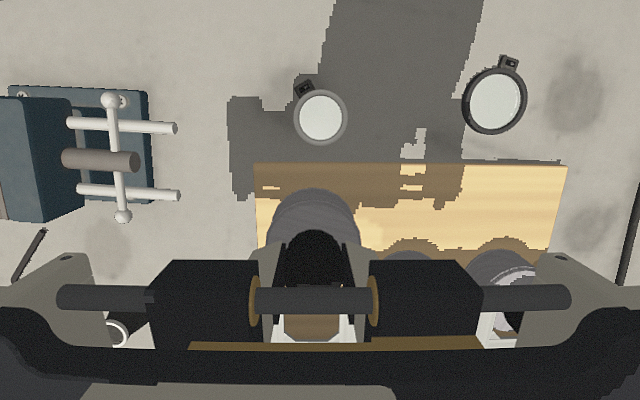

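Right tin weighs about 1.8 N, so the middle is the heaviest. I'll return the right tin.

>>> jog_arm:
  increments:
    - {"slide": [0,0,6],"roll": 0,"gripper": 0.2}
    - {"slide": [0,0,14],"roll": 0,"gripper": 0.2}
    - {"slide": [0,0,20],"roll": 0,"gripper": 0.2}
    - {"slide": [0,0,24.5],"roll": 0,"gripper": 0.2}
    - {"slide": [0,0,24.5],"roll": 0,"gripper": 0.2}
    - {"slide": [-4,0,24.5],"roll": 0,"gripper": 0.2}
    - {"slide": [-11,0,24.5],"roll": 0,"gripper": 0.2}
    - {"slide": [-18,0,24.5],"roll": 0,"gripper": 0.2}
    - {"slide": [-24,0,24.5],"roll": 0,"gripper": 0.2}
    - {"slide": [-28,0,24.5],"roll": 0,"gripper": 0.2}

```text
clock: 27.95
position: [0.5523, -0.0571, 0.0646]
ee_rot: [-0.119, 3.138, -0.0]
force: [0.5, 0.7, -1.3]
width: 0.348
```

```bash
python3 chk.py w18 .5853 -.0546 .063|grep -v '1[2-8]0 \['
```

```text
t 27.95 pos [ 0.5523 -0.0571  0.0646] yaw 0.0755 tilt [-1.2e-03 -1.0e-04 -1.0e+00] F [ 0.5   0.67 -1.31] w 0.348 | slide [-33.1   0.    1.7] roll 0.0005
190 [ 0.5219 -0.0572  0.0257] [91 94 94]
200 [ 0.5218 -0.0574  0.0495] [101 100 104]
210 [ 0.5269 -0.057   0.0529] [103 106 106]
220 [ 0.5334 -0.0565  0.0523] [ 98  99 102]
230 [ 0.5357 -0.0564  0.0624] [28 26 26]
240 [ 0.5355 -0.0565  0.0768] [16 23 23]
250 [ 0.5368 -0.0564  0.0858] [25 18 22]
```

>>> jog_arm:
  increments:
    - {"slide": [-4,0,0],"roll": 0,"gripper": 0.2}
    - {"slide": [-9,0,0],"roll": 0,"gripper": 0.2}
    - {"slide": [-14,0,0],"roll": 0,"gripper": 0.2}
    - {"slide": [-19,0,0],"roll": 0,"gripper": 0.2}
    - {"slide": [-24,0,0],"roll": 0,"gripper": 0.2}
    - {"slide": [-29,0,0],"roll": 0,"gripper": 0.2}
    - {"slide": [-33,0,0],"roll": 0,"gripper": 0.2}
    - {"slide": [-35,0,0],"roll": 0,"gripper": 0.2}
    - {"slide": [-35,0,0],"roll": 0,"gripper": 0.2}
    - {"slide": [-35,0,0],"roll": 0,"gripper": 0.2}

```text
clock: 28.83
position: [0.5856, -0.0547, 0.0643]
ee_rot: [0.118, -3.139, 0.0]
force: [-0.6, -0.0, -2.0]
width: 0.349
```

```bash
python3 chk.py w19 .5853 -.0546 .063|grep -v '1[2-8]0 \['
```

```text
t 28.83 pos [ 0.5856 -0.0547  0.0643] yaw 0.0751 tilt [ 3.e-04 -0.e+00 -1.e+00] F [-0.61 -0.03 -1.98] w 0.349 | slide [0.3 0.2 1.3] roll 0.0001
190 [ 0.5554 -0.0548  0.0246] [91 89 93]
200 [ 0.555  -0.055   0.0494] [100  99 103]
210 [ 0.5608 -0.0546  0.0508] [110 108 112]
220 [ 0.5667 -0.0541  0.0519] [110 110 109]
230 [ 0.5689 -0.054   0.0624] [22 20 24]
240 [ 0.5683 -0.0541  0.0774] [37 33 35]
250 [ 0.5701 -0.0541  0.0855] [18  9 16]
```

>>> jog_arm:
  increments:
    - {"slide": [0,0,1],"roll": 0,"gripper": 0.2}
    - {"slide": [0,0,1.8],"roll": 0,"gripper": 0.2}
    - {"slide": [0,0,1.8],"roll": 0,"gripper": 0.3}
    - {"slide": [0,0,1.8],"roll": 0,"gripper": 0.37}
    - {"slide": [0,0,1.8],"roll": 0,"gripper": 0.45}
    - {"slide": [0,0,1.8],"roll": 0,"gripper": 0.6}
    - {"slide": [0,0,1.8],"roll": 0,"gripper": 0.65}
    - {"slide": [0,0,-10],"roll": 0,"gripper": 0.65}
    - {"slide": [0,0,-30],"roll": 0,"gripper": 0.65}
    - {"slide": [0,0,-50],"roll": 0,"gripper": 0.65}

```text
clock: 29.72
position: [0.5852, -0.0548, 0.1153]
ee_rot: [0.118, -3.138, 0.0]
force: [-0.2, 1.3, 0.2]
width: 0.647
```

```bash
python3 caps.py w20
```

```text
t 29.72 pos [ 0.5852 -0.0548  0.1153] yaw 0.0749 tilt [ 0.0013 -0.     -1.    ] F [-0.15  1.29  0.2 ] w 0.647 | slide [ 1.1 81.6 53.3] roll -0.0011
cap [ 41   0  21 117 977] z 0.08288848688925482 mid [ 0.48311516 -0.22524901  0.08326481] [0.06716455 0.01301078 0.00652926]
cap [ 405  209   48   46 1605] z 0.0837653096342013 mid [0.57743308 0.0257309  0.08296193] [0.03272618 0.03214542 0.00585794]
cap [ 517  209   47   44 1485] z 0.08380679406228697 mid [0.57111712 0.10618977 0.08318522] [0.03289742 0.03259818 0.006368  ]
cap [ 290  212   47   45 1593] z 0.08375130441274856 mid [ 0.58475152 -0.05408779  0.0828699 ] [0.03173397 0.03176267 0.00573743]
```

Right tin is home. Back to the middle one.

>>> jog_arm:
  increments:
    - {"slide": [0,20,0],"roll": 0,"gripper": 0.65}
    - {"slide": [0,40,0],"roll": 0,"gripper": 0.65}
    - {"slide": [1,60,0],"roll": 0,"gripper": 0.65}
    - {"slide": [1,77,0],"roll": 0,"gripper": 0.65}
    - {"slide": [1,81,5],"roll": 0,"gripper": 0.65}
    - {"slide": [1,81,20],"roll": 0,"gripper": 0.65}
    - {"slide": [1,81,35],"roll": 0,"gripper": 0.65}
    - {"slide": [1,81,48],"roll": 0,"gripper": 0.65}
    - {"slide": [1,81,51],"roll": 0,"gripper": 0.65}
    - {"slide": [1,81,51],"roll": 0,"gripper": 0.6}

```text
clock: 30.6
position: [0.5781, 0.0252, 0.0628]
ee_rot: [0.117, -3.138, 0.001]
force: [0.2, 0.5, -0.5]
width: 0.621
```

```bash
python3 -c "
from h import *
go([.5776,.0261,.061],.075)"
```

```text
t 30.6 pos [0.5781 0.0252 0.0628] yaw 0.0744 tilt [ 1.7e-03 -5.0e-04 -1.0e+00] F [ 0.22  0.54 -0.51] w 0.621 | slide [0.4 0.9 1.8] roll -0.0006
```

>>> jog_arm:
  increments:
    - {"slide": [0,0,1],"roll": 0,"gripper": 0.5}
    - {"slide": [0,0,1],"roll": 0,"gripper": 0.4}
    - {"slide": [0,0,1],"roll": 0,"gripper": 0.35}
    - {"slide": [0,0,1],"roll": 0,"gripper": 0.2}
    - {"slide": [0,0,1],"roll": 0,"gripper": 0.2}
    - {"slide": [0,0,1],"roll": 0,"gripper": 0.2}
    - {"slide": [0,0,-0.5],"roll": 0,"gripper": 0.2}
    - {"slide": [0,0,-1.2],"roll": 0,"gripper": 0.2}
    - {"slide": [0,0,-1.2],"roll": 0,"gripper": 0.2}
    - {"slide": [0,0,-1.2],"roll": 0,"gripper": 0.2}

```text
clock: 31.43
position: [0.5782, 0.0262, 0.0643]
ee_rot: [0.118, -3.138, -0.0]
force: [-0.0, -0.3, -4.5]
width: 0.347
```

```bash
python3 chk.py w21 .5776 .0261 .063|grep -v '1[2-8]0 \['
```

```text
t 31.43 pos [0.5782 0.0262 0.0643] yaw 0.0753 tilt [ 9.e-04  1.e-04 -1.e+00] F [-0.   -0.29 -4.46] w 0.347 | slide [ 0.6 -0.   1.3] roll 0.0003
190 [0.5468 0.026  0.0287] [ 98  99 101]
200 [0.5476 0.0259 0.0491] [100 102 103]
210 [0.5532 0.0263 0.0513] [101 101 104]
220 [0.5594 0.0268 0.0516] [103 104 107]
230 [0.5602 0.0268 0.0654] [14 20 21]
240 [0.5601 0.0267 0.0793] [21 31 23]
250 [0.5624 0.0268 0.0861] [26 28 27]
```

>>> jog_arm:
  increments:
    - {"slide": [3,0,0],"roll": 0,"gripper": 0.2}
    - {"slide": [9,0,0],"roll": 0,"gripper": 0.2}
    - {"slide": [16,0,0],"roll": 0,"gripper": 0.2}
    - {"slide": [24,0,0],"roll": 0,"gripper": 0.2}
    - {"slide": [32,0,0],"roll": 0,"gripper": 0.2}
    - {"slide": [40,0,0],"roll": 0,"gripper": 0.2}
    - {"slide": [48,0,0],"roll": 0,"gripper": 0.2}
    - {"slide": [56,0,0],"roll": 0,"gripper": 0.2}
    - {"slide": [61,0,0],"roll": 0,"gripper": 0.2}
    - {"slide": [63,0,0],"roll": 0,"gripper": 0.2}

```text
clock: 32.32
position: [0.5147, 0.0212, 0.0647]
ee_rot: [0.118, -3.139, -0.0]
force: [0.1, -0.4, -4.9]
width: 0.343
```

>>> jog_arm:
  increments:
    - {"slide": [0,0,0],"roll": 0,"gripper": 0.2}
    - {"slide": [0,0,-6],"roll": 0,"gripper": 0.2}
    - {"slide": [0,0,-18],"roll": 0,"gripper": 0.2}
    - {"slide": [0,0,-34],"roll": 0,"gripper": 0.2}
    - {"slide": [0,0,-52],"roll": 0,"gripper": 0.2}
    - {"slide": [0,0,-70],"roll": 0,"gripper": 0.2}
    - {"slide": [0,0,-88],"roll": 0,"gripper": 0.2}
    - {"slide": [0,0,-104],"roll": 0,"gripper": 0.2}
    - {"slide": [0,0,-116],"roll": 0,"gripper": 0.2}
    - {"slide": [0,0,-120],"roll": 0,"gripper": 0.2}

```text
clock: 33.15
position: [0.5173, 0.0213, 0.187]
ee_rot: [-0.118, 3.136, 0.001]
force: [1.0, -0.1, -3.9]
width: 0.347
```

>>> jog_arm:
  increments:
    - {"slide": [0,0,0],"roll": 0,"gripper": 0.2}
    - {"slide": [0,0,0],"roll": 0,"gripper": 0.2}
    - {"slide": [0,0,0],"roll": 0,"gripper": 0.2}
    - {"slide": [0,0,0],"roll": 0,"gripper": 0.2}
    - {"slide": [0,0,0],"roll": 0,"gripper": 0.2}
    - {"slide": [0,0,0],"roll": 0,"gripper": 0.2}
    - {"slide": [0,0,0],"roll": 0,"gripper": 0.2}
    - {"slide": [0,0,0],"roll": 0,"gripper": 0.2}
    - {"slide": [0,0,0],"roll": 0,"gripper": 0.2}
    - {"slide": [0,0,0],"roll": 0,"gripper": 0.2}

```text
clock: 33.98
position: [0.5158, 0.0213, 0.1846]
ee_rot: [-0.118, 3.139, 0.0]
force: [0.8, 0.2, -4.2]
width: 0.345
```

```bash
python3 weigh.py F; python3 chk.py w22 .515 .0215 .183|tail -9
python3 - <<'E'
from h import *
snap('side','sideF.png')
a=cv2.imread('pics/lift_F.png')[90:240,210:410]; b=cv2.imread('pics/sideF.png')[110:320,260:460]
cv2.imwrite('pics/sFc.png',cv2.resize(a,None,fx=4,fy=4)); cv2.imwrite('pics/dFc.png',cv2.resize(b,None,fx=2.8,fy=2.8))
E
```

```text
mean [-9.2000e-02  1.8200e-01 -4.3350e+00  3.1000e-02  7.0000e-03  1.0000e-03
 -5.2799e+01 -2.9416e+01] 
sd [0.536 0.584 0.499 0.024 0.027 0.032 0.019 0.005] q [-0.404  0.304  0.33   1.912 -0.12   0.944  1.629]
t 34.53 pos [0.5158 0.0213 0.1846] yaw 0.0751 tilt [-1.e-04  1.e-04 -1.e+00] F [-0.05  1.52 -4.8 ] w 0.349 | slide [-0.2 80.9 97.6] roll -0.0009
170 [0.498  0.023  0.0118] [ 79 105 122]
180 [0.5093 0.0239 0.0118] [145 193 223]
190 [0.4843 0.0211 0.1496] [89 88 90]
200 [0.4849 0.021  0.1706] [88 87 88]
210 [0.4907 0.0214 0.1718] [92 92 94]
220 [0.497  0.0219 0.1721] [92 90 93]
230 [0.498  0.0219 0.1852] [19 19 14]
240 [0.4976 0.0218 0.1997] [24 19 15]
250 [0.5004 0.022  0.2057] [21 19 20]
```

View pics/sFc.png

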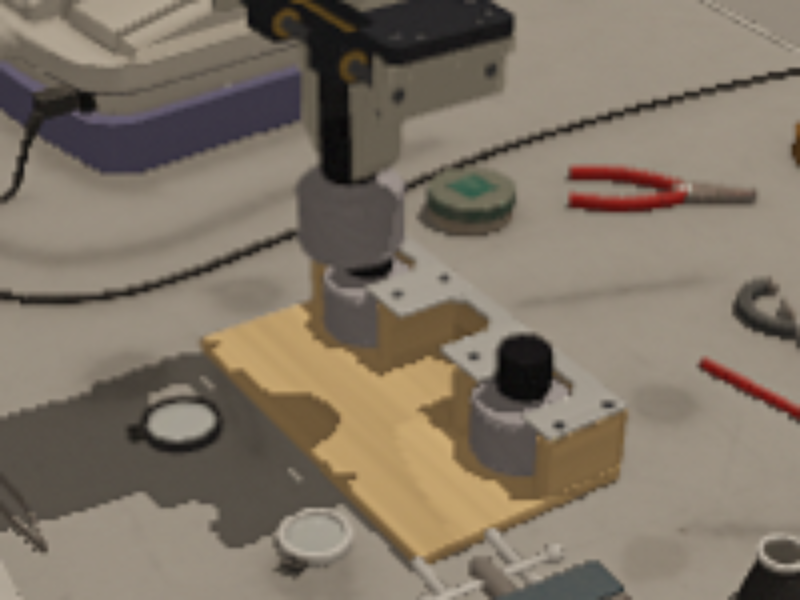

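View pics/dFc.png

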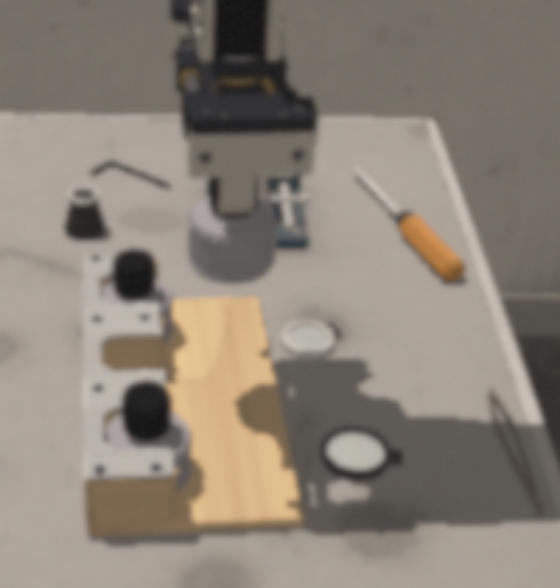

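View pics/w22.png

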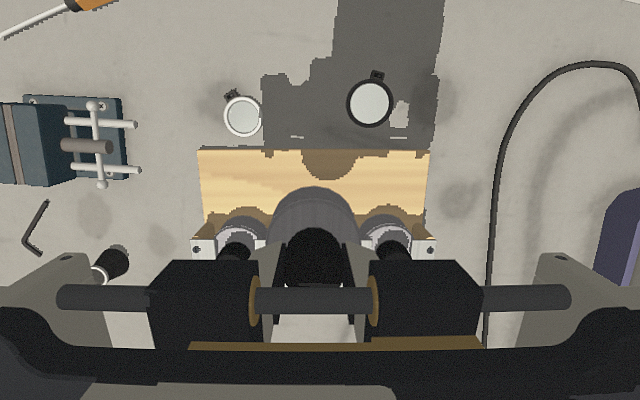

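The middle tin is held upright with its shoulder at z≈0.172, so its underside is about 0.134 m up. In the side crop the other two caps stand in their slots at (135,275) and (147,410), and the rings and loupe are where they started. Handing in.

```bash
python3 -c "
from cell import arm
print(arm.observe()['dq'].round(4)); print(arm.sign_off())"
```

```text
[-0.0005  0.0019 -0.      0.      0.0014 -0.0002  0.001 ]
the job is handed in; nothing more can be done
None
```

I finished holding the middle tin, which is the heaviest, but the left tin tipped while I was putting it back and may have passed the 35° limit. No verdict came back, so I can't say whether that failed the run.

**Weights:** the left tin read about 1.9 N, the middle 4.4 N and the right 1.8 N. I drew out, lifted and weighed each in turn, left to right. After returning the right tin I drew the middle one out again, and it read 4.3 N the second time.

**Left tin problem:** on my first try at sliding it home along the rack floor, its bottom edge dug in and it tipped. When I released it, it was standing upright on the ledge instead of in its bay.
- **Second push:** it tipped again, by about 0.3 rad as measured.
- **First push:** I didn't measure the tilt. From how far the gripper travelled, it could have come close to 0.6 rad.
- **Fix:** I stood it upright, regrasped it and carried it in about 2 mm above the floor. I moved the other two tins that way from the start, and neither gave any trouble.

**Last checks, at about 34.6 s:**
- **Held tin:** upright and still, with its underside about 13 cm above the bench.
- **Lighter tins:** both caps are within about 1 mm of where they started, and both tins are upright.
- **Lens rings and loupe:** by eye in all three cameras they haven't moved; I didn't measure them again.

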